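# Lay the toddler's snack tray from the tipping tub

### The job

Lay the toddler's snack tray. Swing the white tub's lid back until it clicks past its detent and stays there, only then tip the tub by its side handle so that the snack packs in it slide out into the wooden tray (do not pick them out of the tub), and afterwards let the tub right down and shut the lid. Put the packs lying about on the shelf into the tray too, stand the sippy cup upright in the middle of the round coaster with its spout facing the arrow mark, and leave the jar, pot lid, spatula and pill organiser where they are.

Things in the scene. Friction and masses are not known exactly. Their poses are not given: they have to be found in the camera images.
- stand: Fixed steel stand carrying the white tipping tub. Origin: centre of the underside of its base plate (150 x 170 x 10 mm). The tub pours towards its -x; z up. Posts 108 mm high at x -60, y +/-69 mm hold the pivot. At rest the tub covers x -85 to 50, y -57 to 57, z 60 to 115 mm in this frame, its lid on top at z 118 mm.
- tub (a joint): Tilt of the tub about its level pivot axis (the stand's y): 0 = down, 1.75 rad = stop, tipped over towards the stand's -x. Its weight (0.5 kg) brings it back to 0 if let go below about 1.3 rad. The packs slide out over the sloping front wall (42 degrees to the floor) from about 1.1 rad on; 1.6 rad empties it.
- lid (a joint): Opening of the lid against the tub: 0 = shut, 2.5 rad = stop, folded back. Over-centre detent: below about 1.85 rad it springs shut, past that it snaps on to about 2.5 rad and stays there, also while the tub is tipped. About 1 N at the bar takes it past the detent either way.
- tub_pivot (a point): Middle of the tub's pivot axis: at (-60, 0, 90) mm in the stand's frame. Axes as the stand's.
- tub_handle (a point): Grip point of the tipping handle: a round steel bar, 12 mm thick, standing out level from the tub's side wall on the stand's +y side (y 57 to 132 mm, 18 mm ball at the end). Tub down: at (35, 102, 90) mm in the stand's frame. It circles the pivot axis at 95 mm radius, up and towards -x; the bar turns between fingers that keep pointing down. Axes: the tub's.
- tub_floor (a point): Centre of the tub's inner floor (71 mm in x, 106 mm in y; walls 4 mm, inside depth 51 mm; the front wall slopes outward from the floor's front edge). Axes: the tub's (x to its rear, z up when down), turning with it.
- lid_hinge (a point): Middle of the lid's hinge axis (along the tub's y, rear top edge): at (50, 0, 118) mm in the stand's frame while the tub is down.
- lid_bar (a point): Middle of the lid's bar: round, 10 mm thick, 72 mm long, parallel to the hinge, 175 mm from it in the lid's plane and 38 mm beyond the lid's free edge, a leg at each end: fingers fit on both sides. Shut: at (-125, 0, 118) mm in the stand's frame. It arcs up and over to the stand's +x, turning between fingers that keep pointing down. Lid 137 x 114 x 5 mm, 80 g.
- tray: Fixed open wooden tray in front of the tub (on the stand's -x side, its x axis roughly along the stand's): 200 (x) x 170 (y) x 40 mm high, walls and floor 4 mm. Origin: centre of its underside.
- coaster: Fixed round cork coaster, 88 mm across, 6 mm thick, beyond the tray. Origin: centre of its underside. A tab with a dark arrow on it sticks out to 65 mm from the centre along the coaster's own -x axis: that arrow is the mark.
- cup: Purple sippy cup with flip-top lid, standing loose: straight round body 56 mm in diameter up to z = 82 mm, lid 60 mm in diameter up to z = 98 mm, 140 g. Origin: centre of its underside, z up. A spout on the lid at the edge towards the cup's own -x axis (top of it at z = 116 mm).
- spout (a point): Top of the sippy cup's spout, 22 mm from the cup's axis towards its -x and 115 mm above its underside.
- pack1: Plain cardboard snack pack, rigid box 58 (x) x 40 (y) x 20 (z) mm, 30 g, lying flat. Origin: centre of its underside. Starts in the tub.
- pack2: Plain cardboard snack pack, rigid box 58 (x) x 40 (y) x 20 (z) mm, 30 g, lying flat. Origin: centre of its underside. Starts in the tub, or absent (None).
- pack3: Plain cardboard snack pack, rigid box 58 (x) x 40 (y) x 20 (z) mm, 30 g, lying flat. Origin: centre of its underside. Starts in the tub, on top of another, or absent (None).
- pack4: Plain cardboard snack pack, rigid box 58 (x) x 40 (y) x 20 (z) mm, 30 g, lying flat. Origin: centre of its underside. Starts lying on the shelf top, or absent (None).
- pack5: Plain cardboard snack pack, rigid box 58 (x) x 40 (y) x 20 (z) mm, 30 g, lying flat. Origin: centre of its underside. Starts lying on the shelf top, or absent (None).
- pack6: Plain cardboard snack pack, rigid box 58 (x) x 40 (y) x 20 (z) mm, 30 g, lying flat. Origin: centre of its underside. Starts lying on the shelf top, or absent (None).
- jar: Empty open glass jar, 76 mm across, 105 mm high. Bystander.
- pot_lid: Steel pot lid with a knob, 148 mm across, 40 mm high. Bystander.
- spatula: Bamboo spatula lying flat, 260 mm long. Bystander.
- pill_organiser: Round green pill organiser with flaps, 96 mm across, 23 mm high. Bystander.
Mind the look-alikes: they are no part of the job. What is shaped like the pack4 but red or turquoise is not meant.

How it is judged:
By the outcome, as a careful person would: the job done as asked, in the order asked, and still so for the second after the job is handed in, with the robot touching nothing.
Of pack2, pack3 only 1 to 2 are there at a start; the rules pass over those that are not, and their reading is None.
Of pack4, pack5, pack6 only 1 to 3 are there at a start; the rules pass over those that are not, and their reading is None.
At some moment in a run one of pack4, pack5, pack6 may be knocked a few centimetres aside while the robot is not near it.
It also fails if it takes over 210 s, if anything falls off the work surface, if the arm or the gripper's body presses on something with over 40 N, if the wrist force passes 120 N, or if a joint passes its speed limit or range.

### The arm

A 6-joint arm with a two-finger parallel gripper is mounted at the origin on the work surface. World frame = base frame: x ahead of the robot, y to its left, z up, the work surface at z = 0. Lengths are in mm, angles in rad, forces in N, time in s.
With the tool pointing down it reaches from about 350 to 975 mm from the base axis. Payload 7.1 kg.
Tool frame: the origin (TCP) lies on the centre line of the jaws, within the pads' length; the fingertips stand 8 mm ahead of it and the grasp point (between the pads) lies 11 mm behind it; z points along the fingers, x is the direction in which the jaws open and shut, and the axes are right-handed (so a half turn about z gives the same grasp; the last joint's range is limited). The gripper opens to 88 mm and grips with 3 to 60 N. Pads are 20 mm wide; open, the fingers measure 115 mm over their backs; the gripper's body (75 mm by 178 mm) begins 61 mm behind the grasp point.
Start: joints at [-1.239, 0.423, 1.63, -0, 1.089, -0.019], TCP at [214.797, -586.913, 230.675] pointing down, gripper open.
Joint ranges: [-3, 3], [-0.9, 2.11], [0.09, 2.58], [-1.31, 4.45], [0.11, 2.69], [-2.54, 2.54]. Speed limits (rad/s): [2.39, 2.39, 3.01, 3.14, 3.14, 3.14].

### API

Orientations are given as a rotation vector (axis times angle).
In Python, from station import env gives the robot as it stands.
- The arm moves only by the tool jog_arm, never from a script. Its argument "moves" is a list of rows, each a list of 5 numbers: the shift along the tool's x, y, z in mm, then the turn about the tool's z in rad, then the opening, from 0 (shut) to 1 (fully open). In form: [[tx, ty, tz, yaw, gripper], ...]. A call has exactly 5 rows; each row is the pose to reach, as a shift and turn from the pose commanded when the call began, along the tool's axes at that moment; what a row does not reach only later rows make up. A row lasts 1/12 s, in which the tool goes at most 41.7 mm and 7.16 degrees, less where a joint would pass 70% of its speed; a pose out of reach is approached as far as the arm can. A call with a gripper value outside its range is refused whole. The fingers move at their own pace and stop on an object; "squeeze" is the grip in N (left out, the last holds). Time passes only in rows, so rows that repeat a pose let the fingers close, or fill a call up. It gives the time, the measured TCP pose, the force and the opening at its end, in the units of the state.
- env.get_obs(): the state, without advancing time (a new reading comes with each control period).
- env.snapshot(name): name is "scene" or "top" or "wrist"; returns a dict with "frame" (400x640x3 uint8, blue, green, red), "K" (3x3 intrinsics, pixels), "extrinsics" (4x4, takes a point from world to camera coordinates); the wrist camera has in their place "mount" (4x4, takes a point from camera to tool coordinates, whose origin is the TCP and whose axes are the tool frame's). Camera axes: x right, y down, z forward; pixel columns grow to the right and rows downward; lengths in mm; the calibration is good to about 2 mm. The wrist camera is an equidistant fisheye: a pixel r from the principal point sees the ray r / f radians off the axis. A picture is of the moment at which its call begins: read the wrist's pose just before it. There is no depth.
- env.job_done(): hands the job in, once; it reports no verdict.
Trained networks look in the newest picture that a camera, given by its name, has taken for a name from the list of things; names that differ only in an ending like _2 or _b are one class to them, and where a whole thing is asked for, a point or a joint stands for the part that bears it (a point fixed in the world has none). Each returns a list of dicts, best first, with "p" (0 to 1); they miss things now and then, are a little off and sometimes report something else, mostly with a low value. They report only what shows in the picture. A call takes as long as a camera call. They do not tell look-alikes from the thing itself.
- env.look_for(thing, camera): "uv" ([column, row] in pixels, amid what is visible of it).
- env.outline_of(thing, camera): "region" (400x640 bool, what is visible of it) and "uv" ([column, row] in pixels, amid what is visible of it).
- env.place_of(thing, camera): "uv" ([column, row] in pixels: a listed point, or the origin of a listed thing).
The state is a dict: "time": time; "joint_positions": joint angles; "joint_vel": joint speeds; "joint_torque": joint torques, N m; "tcp_pos": TCP position; "tool_rot": TCP orientation; "wrist_force": force on the tool from outside, world axes, zero at the start; "wrist_torque": the same for the moment, N m; "grip_width": opening from 0.0 (shut) to 1.0 (fully open).
Only numpy, scipy, OpenCV 4.12 (cv2) and the standard library are available. Lean on these libraries where they do the work, as an engineer would, in place of code of your own. Each camera call takes 0.05 s, during which the arm holds its last target.

## Working session

There is one attempt and no reset: what is moved stays moved. The work goes in short steps, Python scripts to look and compute and a tool call to move; the robot and the scene stay as the last step left them, time stands still between calls to the robot, and variables do not carry over. Pictures are saved under pics/ and viewed, and the job is handed in when it is done.

Besides the shell and the picture viewer there is one more tool, called after "Emit:" by a JSON object that holds its "fn" and its "kwargs". jog_arm: Moves the arm, as the interface text tells. Its arguments: {"type":"object","properties":{"moves":{"type":"array","items":{"type":"array","items":{"type":"number"}}},"squeeze":{"type":"number"}},"required":["moves"]}

```bash
ls -la; mkdir -p pics
cat > h.py <<'E'
import numpy as np, cv2, json
from scipy.spatial.transform import Rotation as R
from station import env
def snap(n,fn=None):
    o=env.get_obs(); s=env.snapshot(n); s['obs']=o
    if fn: cv2.imwrite('pics/'+fn+'.png',s['frame'])
    return s
def ray(s,uv):
    K=np.array(s['K']);u=(uv[0]-K[0,2])/K[0,0];v=(uv[1]-K[1,2])/K[1,1]
    if 'mount' in s:
        r=np.hypot(u,v); d=np.array([u/r*np.sin(r),v/r*np.sin(r),np.cos(r)]) if r>1e-9 else np.array([0,0,1.])
        M=np.array(s['mount']);T=np.eye(4);T[:3,:3]=R.from_rotvec(s['obs']['tool_rot']).as_matrix();T[:3,3]=s['obs']['tcp_pos']
        W=T@M; return W[:3,3],W[:3,:3]@d
    E=np.array(s['extrinsics']);W=np.linalg.inv(E)
    return W[:3,3],W[:3,:3]@(np.array([u,v,1])/np.linalg.norm([u,v,1]))
def atz(s,uv,z):
    c,d=ray(s,uv); return c+d*(z-c[2])/d[2]
def tri(*ls):
    A=np.zeros((3,3));b=np.zeros(3)
    for c,d in ls:
        P=np.eye(3)-np.outer(d,d);A+=P;b+=P@c
    x=np.linalg.solve(A,b); return x,[float(np.linalg.norm((np.eye(3)-np.outer(d,d))@(x-c))) for c,d in ls]
def proj(s,p):
    K=np.array(s['K'])
    if 'mount' in s:
        M=np.array(s['mount']);T=np.eye(4);T[:3,:3]=R.from_rotvec(s['obs']['tool_rot']).as_matrix();T[:3,3]=s['obs']['tcp_pos']
        E=np.linalg.inv(T@M)
        q=E[:3,:3]@p+E[:3,3]; r=np.hypot(q[0],q[1]);th=np.arctan2(r,q[2]); q=q/r*th
        return np.array([K[0,0]*q[0]+K[0,2],K[1,1]*q[1]+K[1,2]])
    E=np.array(s['extrinsics']);q=E[:3,:3]@p+E[:3,3];q=K@(q/q[2]);return q[:2]
E
python3 - <<'E'
from h import *
np.set_printoptions(precision=1,suppress=True)
print(env.get_obs())
for n in ['scene','top','wrist']:
    s=snap(n,n+'0'); print(n,np.array(s['K']).tolist(),np.array(s.get('extrinsics',s.get('mount'))))
E
```

```text
total 12
drwxr-xr-x  3 agent agent 4096 Dec  6 15:37 .
drwxr-xr-x 23 root  root  4096 Dec  6 15:37 ..
drwxr-xr-x  2 agent agent 4096 Dec  6 15:37 pics
{'time': 0.0, 'joint_positions': array([-1.2,  0.4,  1.6, -0. ,  1.1, -0. ]), 'joint_vel': array([ 0.,  0.,  0., -0., -0.,  0.]), 'joint_torque': array([  0. , -54.5, -27.4,   0.1,   0. ,  -0. ]), 'tcp_pos': array([ 214.6, -586.4,  229.9]), 'tool_rot': array([-2.6,  1.8,  0. ]), 'wrist_force': array([ 0.3,  0. , -0.2]), 'wrist_torque': array([ 0. , -0.1, -0. ]), 'grip_width': 0.9980569246161355}
scene [[477.0077213398965, 0.0, 309.39439104645237], [0.0, 477.0077213398965, 198.78126224432995], [0.0, 0.0, 1.0]] [[   0.9    0.5    0.  -480.1]
 [   0.3   -0.6   -0.8  -98.8]
 [  -0.4    0.7   -0.6 1740.5]
 [   0.     0.     0.     1. ]]
top [[416.4756143674285, 0.0, 318.2847754841228], [0.0, 416.4756143674285, 199.64604226640026], [0.0, 0.0, 1.0]] [[  -0.    -1.     0.    -4. ]
 [  -1.     0.    -0.1  549.7]
 [   0.1   -0.    -1.  1126.6]
 [   0.     0.     0.     1. ]]
wrist [[309.70691628693146, 0.0, 319.54693535831433], [0.0, 309.70691628693146, 200.66700629181628], [0.0, 0.0, 1.0]] [[   1.    -0.     0.     0.5]
 [  -0.     1.     0.3  -73.4]
 [  -0.    -0.3    1.  -154.3]
 [   0.     0.     0.     1. ]]
```

View pics/scene0.png

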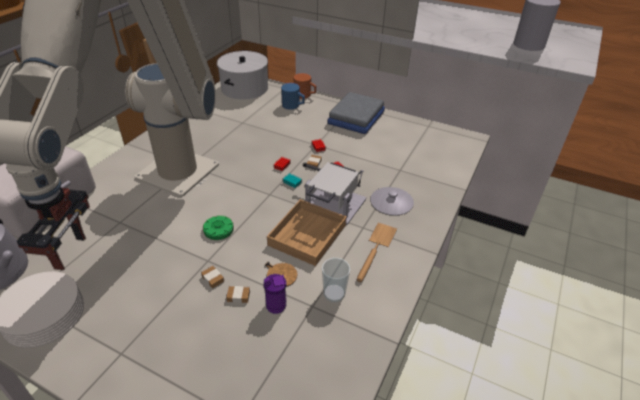

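View pics/top0.png

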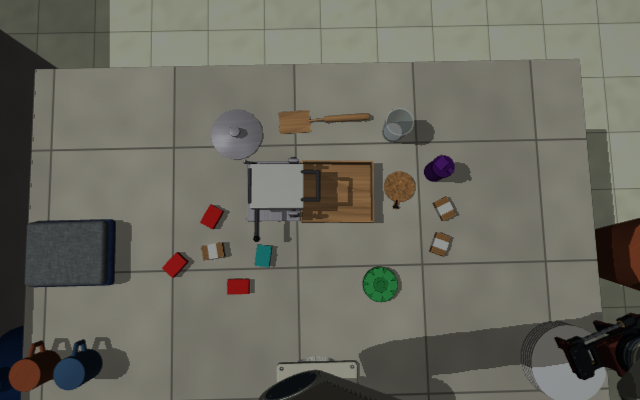

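View pics/wrist0.png

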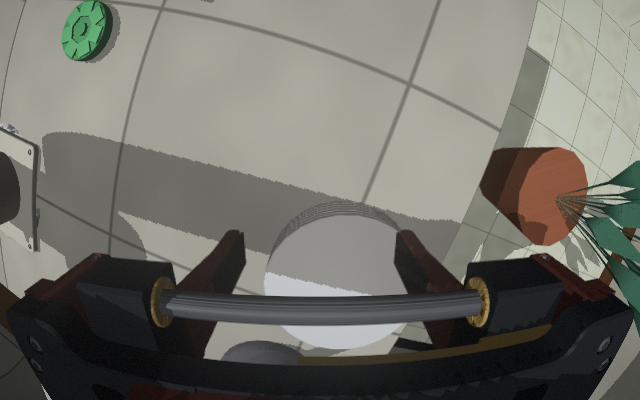

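Run:
```python
from h import *
np.set_printoptions(precision=1,suppress=True)
S={n:snap(n) for n in ['scene','top']}
for th in ['stand','tub_handle','tub_pivot','lid_bar','lid_hinge','tray','coaster','cup','spout','pack4','jar','pot_lid','spatula','pill_organiser']:
    r={n:env.place_of(th,n) for n in S}
    for n in S:
        print(th,n,[(np.round(x['uv'],1).tolist(),round(x['p'],2)) for x in r[n]][:8])
    if r['scene'] and r['top'] and th!='pack4':
        x,e=tri(ray(S['scene'],r['scene'][0]['uv']),ray(S['top'],r['top'][0]['uv'])); print('   ',x,e)
s=S['top']
for x in env.place_of('pack4','top'): print(x['uv'],x['p'],atz(s,x['uv'],0))
f=cv2.resize(s['frame'][120:300,180:480],None,fx=2.6,fy=2.6,interpolation=cv2.INTER_CUBIC);cv2.imwrite('pics/topz.png',f)
f=cv2.resize(S['scene']['frame'][130:330,190:450],None,fx=3,fy=3,interpolation=cv2.INTER_CUBIC);cv2.imwrite('pics/scz.png',f)
```

```text
stand scene [([390.2, 198.8], 0.75), ([334.6, 200.4], 0.73)]
stand top [([275.8, 189.5], 0.66)]
    [666.8 134.8  32.7] [92.97406103048593, 92.97406103048617]
tub_handle scene [([313.1, 167.0], 0.88)]
tub_handle top [([260.1, 227.6], 0.82), ([453.4, 173.8], 0.71), ([390.9, 135.0], 0.24)]
    [477.7 137.8  99. ] [4.9379365773797534, 4.93793657737971]
tub_pivot scene [([327.5, 192.8], 0.88)]
tub_pivot top [([295.0, 187.4], 0.69)]
    [579.2  45.2  93.7] [3.1903668202037454, 3.1903668202035025]
lid_bar scene [([317.5, 196.8], 0.74)]
lid_bar top [([319.6, 180.7], 0.56)]
    [584.6 -22.3 130. ] [3.2214850264041726, 3.221485026404224]
lid_hinge scene [([334.2, 201.9], 0.74), ([339.4, 165.5], 0.61), ([335.4, 292.2], 0.23)]
lid_hinge top [([247.9, 183.6], 0.68), ([257.6, 228.1], 0.55), ([231.6, 131.3], 0.51)]
    [582.9 169.2 -27.7] [28.037076236362065, 28.03707623636229]
tray scene [([308.3, 235.1], 0.82)]
tray top [([336.7, 191.8], 0.97)]
    [574.  -69.8   4.3] [1.502911671387901, 1.502911671387681]
coaster scene [([281.5, 274.0], 0.91)]
coaster top [([400.0, 186.7], 0.65), ([335.9, 191.5
[... 1037 characters left out ...]
7, 146.87853196708176]
spatula scene [([372.2, 255.5], 0.71)]
spatula top [([323.7, 120.0], 0.57), ([439.2, 244.8], 0.19)]
    [782.8 -41.1  -8.4] [3.0933403163758433, 3.0933403163758046]
pill_organiser scene [([214.1, 229.5], 0.97), ([312.2, 166.8], 0.72)]
pill_organiser top [([380.4, 284.8], 0.85), ([449.2, 172.6], 0.46), ([245.8, 185.4], 0.23)]
    [ 306.7 -186.5    5.2] [4.304555962475972, 4.304555962475934]
[263.7, 253.0] 0.89 [405.8 138.5   0. ]
[239.2, 287.9] 0.8 [311.6 207.5   0. ]
[438.8, 243.9] 0.67 [ 418.8 -354.1    0. ]
[210.0, 218.9] 0.63 [504.9 288.2   0. ]
[175.6, 265.7] 0.62 [377.  383.5   0. ]
[440.3, 210.2] 0.56 [ 513.7 -363.5    0. ]
[214.4, 249.1] 0.51 [420.2 275.9   0. ]
```

View pics/topz.png

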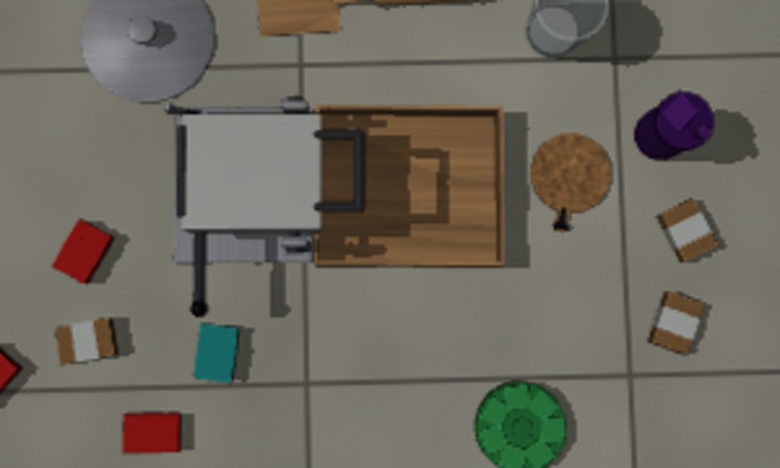

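View pics/scz.png

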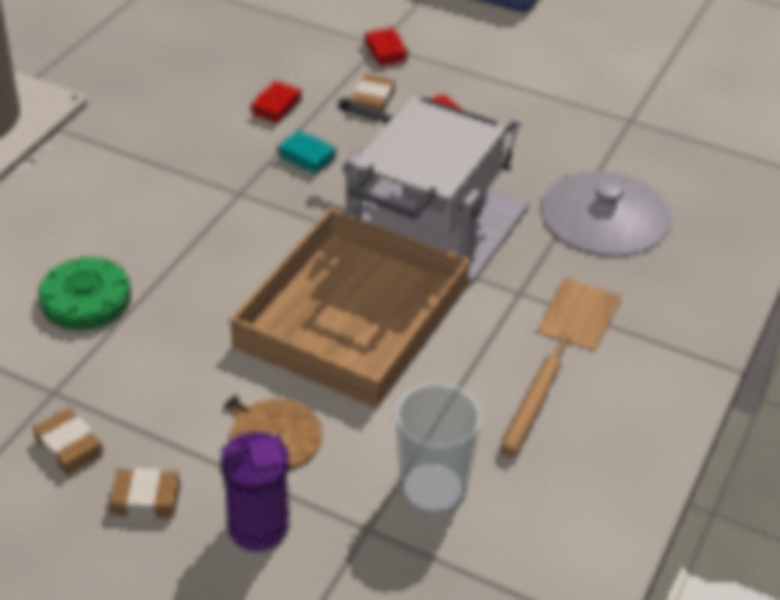

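Run:
```python
from h import *
np.set_printoptions(precision=1,suppress=True)
s=snap('top');sc=snap('scene')
z=lambda X,Y:(180+X/2.6,120+Y/2.6)
y=lambda X,Y:(190+X/3,130+Y/3)
for n,p,h in [('bar far',z(361,131),118),('bar near',z(361,208),118),('lid TL',z(181,113),120),('lid TR',z(322,113),120),('lid BL',z(177,227),120),('lid BR',z(320,229),120),('ball',z(199,309),90),('handle base',z(200,232),90),('tray TR',z(502,108),40),('tray BR',z(503,266),40),('tray BL',z(316,266),40),('coaster',z(571,173),6),('arrow',z(561,224),6),('p445',z(688,230),20),('p441',z(679,323),20),('p213',z(86,341),20),('cup base',z(660,140),0),('cuptop',z(684,122),98),('spout',z(690,105),115)]: print(n,atz(s,p,h))
print('ball tri',tri(ray(s,z(199,309)),ray(sc,y(347,104))))
print(np.linalg.inv(s['extrinsics'])[:3,3],np.linalg.inv(sc['extrinsics'])[:3,3])
o=env.get_obs();print(R.from_rotvec(o['tool_rot']).as_matrix())
f=cv2.resize(s['frame'][140:260,390:480],None,fx=6,fy=6,interpolation=cv2.INTER_CUBIC)[:600];cv2.imwrite('pics/cz.png',f)
```

```text
bar far [615.9 -19.5 118. ]
bar near [539.4 -17.6 118. ]
lid TL [637.6 157.5 120. ]
lid TR [634.4  18.5 120. ]
lid BL [524.9 162.4 120. ]
lid BR [519.6  23.  120. ]
ball [445.  145.9  90. ]
handle base [521.9 144.1  90. ]
tray TR [ 650.5 -171.7   40. ]
tray BR [ 482.4 -166.3   40. ]
tray BL [487.2  29.8  40. ]
coaster [ 583.3 -249.4    6. ]
arrow [ 527.8 -236.1    6. ]
p445 [ 517.  -369.6   20. ]
p441 [ 418.  -354.5   20. ]
p213 [414.9 274.8  20. ]
cup base [ 618.4 -350.6    0. ]
cuptop [ 621.  -346.8   98. ]
spout [ 635.1 -348.3  115. ]
ball tri (array([447.2, 146.9,  92.6]), [2.6171741826096047, 2.6171741826096047])
[ 435.5   -1.3 1175.4] [ 1067.4 -1012.7  1051. ]
[[ 0.3 -0.9  0. ]
 [-0.9 -0.3 -0. ]
 [ 0.  -0.  -1. ]]
```

View pics/cz.png

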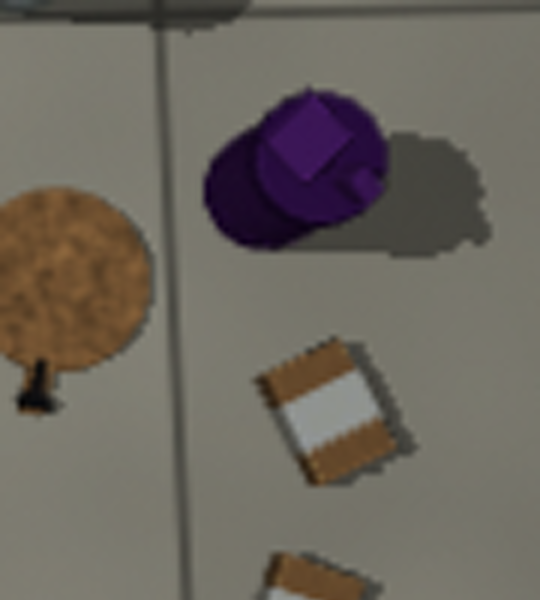

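Emit:
{"fn": "jog_arm", "kwargs": {"moves": [[-24, -31, -6, -0.12, 0.6], [-48, -62, -12, -0.24, 0.6], [-72, -94, -18, -0.36, 0.6], [-96, -125, -24, -0.48, 0.6], [-120, -157, -30, -0.6, 0.6]], "squeeze": 12}}

```text
time: 2.22
tcp_pos: [321.5, -418.8, 261.0]
tool_rot: [2.994, -0.951, 0.0]
wrist_force: [1.3, 0.0, -0.2]
grip_width: 0.662
```

```bash
cat > go.py <<'E'
from h import *
import sys
np.set_printoptions(precision=1,suppress=True)
def go(x,y,z,phi=None,quiet=False):
    o=env.get_obs();M=R.from_rotvec(o['tool_rot']).as_matrix();d=M.T@(np.array([x,y,z])-o['tcp_pos'])
    ph=np.degrees(np.arctan2(M[1,0],M[0,0]));print('t %.2f'%o['time'],'pos',o['tcp_pos'],'phi %.1f'%ph,'tilt',M[:,2],'F',o['wrist_force'],'g %.3f'%o['grip_width'],'j',np.round(o['joint_positions'],2))
    print('shift',d, 'yaw', None if phi is None else round(float(-np.radians(phi-ph)),3))
if __name__=='__main__':
    a=[float(v) for v in sys.argv[1:]]; go(*a)
E
python3 go.py 577 -18 250 88.6
```

```text
t 2.22 pos [ 321.5 -418.8  261. ] phi -35.2 tilt [ 0. -0. -1.] F [ 1.3  0.  -0.2] g 0.662 j [-0.9  0.2  1.8  0.   1.1 -0.3]
shift [ -22.4 -474.8   11. ] yaw -2.161
```

Emit:
{"fn": "jog_arm", "kwargs": {"moves": [[-2, -38, 2, -0.12, 0.5], [-4, -76, 4, -0.24, 0.5], [-6, -114, 6, -0.36, 0.5], [-8, -152, 8, -0.48, 0.5], [-9, -190, 10, -0.6, 0.5]]}}

```text
time: 2.63
tcp_pos: [424.7, -258.7, 250.9]
tool_rot: [3.141, -0.022, 0.001]
wrist_force: [1.2, -0.5, -0.9]
grip_width: 0.497
```

```bash
python3 go.py 577 -18 250 88.6
```

```text
t 2.63 pos [ 424.7 -258.7  250.9] phi -0.8 tilt [ 0. -0. -1.] F [ 1.2 -0.5 -0.9] g 0.497 j [-0.6  0.2  1.9  0.   1.  -0.6]
shift [ 148.9 -242.9    0.9] yaw -1.561
```

Emit:
{"fn": "jog_arm", "kwargs": {"moves": [[20, -32, 0, -0.12, 0.5], [40, -64, 0, -0.24, 0.5], [60, -98, 0, -0.36, 0.5], [80, -130, 0, -0.48, 0.5], [100, -164, 0, -0.6, 0.5]]}}

```text
time: 3.05
tcp_pos: [528.2, -96.8, 250.9]
tool_rot: [3.007, 0.907, 0.001]
wrist_force: [0.5, -1.5, -0.5]
grip_width: 0.499
```

```bash
python3 go.py 577 -18 250 88.6
```

```text
t 3.05 pos [528.2 -96.8 250.9] phi 33.6 tilt [ 0. -0. -1.] F [ 0.5 -1.5 -0.5] g 0.499 j [-0.2  0.3  1.8 -0.   1.1 -0.8]
shift [ 84.2 -38.6   1. ] yaw -0.96
```

Emit:
{"fn": "jog_arm", "kwargs": {"moves": [[17, -8, 0, -0.12, 0.5], [34, -16, 0, -0.24, 0.5], [51, -24, 0, -0.36, 0.5], [68, -32, 0, -0.48, 0.5], [84, -39, 0, -0.6, 0.5]]}}

```text
time: 3.47
tcp_pos: [576.7, -18.6, 250.7]
tool_rot: [-2.605, -1.756, -0.0]
wrist_force: [0.9, -0.1, -0.1]
grip_width: 0.503
```

Emit:
{"fn": "jog_arm", "kwargs": {"moves": [[0, 0, 0, -0.12, 0.5], [0, 0, 0, -0.24, 0.5], [0, 0, 0, -0.345, 0.5], [0, 0, 0, -0.345, 0.5], [0, 0, 0, -0.345, 0.5]]}}

```text
time: 3.88
tcp_pos: [576.2, -19.7, 250.7]
tool_rot: [-2.275, -2.166, -0.0]
wrist_force: [0.3, 0.2, 0.1]
grip_width: 0.504
```

```bash
python3 go.py 577 -18 107 88.6
python3 - <<'E'
from h import *
s=snap('wrist','w1')
for t in ['lid_bar','tub_handle','lid_hinge']: print(t,[(np.round(r['uv'],1).tolist(),round(r['p'],2)) for r in env.place_of(t,'wrist')])
E
```

```text
t 3.88 pos [576.2 -19.7 250.7] phi 87.2 tilt [-0.  0. -1.] F [0.3 0.2 0.1] g 0.504 j [-0.1  0.3  1.7  0.   1.1 -1.6]
shift [  1.8   0.7 143.7] yaw -0.025
lid_bar [([327.7, 197.3], 0.82), ([469.3, 270.1], 0.37), ([384.6, 188.1], 0.22)]
tub_handle [([466.8, 92.6], 0.61)]
lid_hinge [([488.0, 190.7], 0.9)]
```

View pics/w1.png

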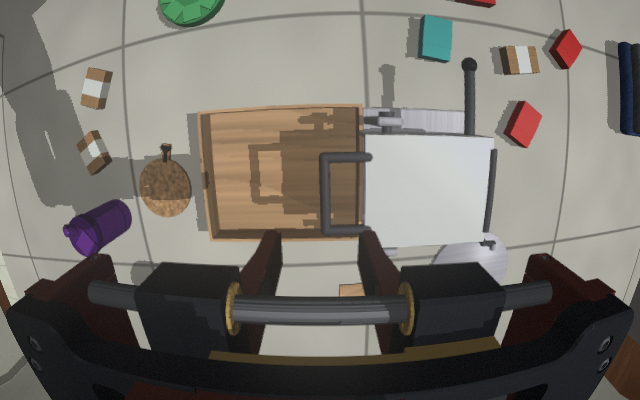

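Run:
```python
from h import *
np.set_printoptions(precision=1,suppress=True)
w=snap('wrist');t=snap('top');sc=snap('scene')
z=lambda X,Y:(180+X/2.6,120+Y/2.6)
for n,a,b in [('bar',(325,194),z(361,169.5)),('ball',(469,65),z(199,309))]:
  print(n,tri(ray(w,a),ray(t,b)))
print('bar z118',atz(w,(325,194),118),atz(w,(325.5,158),118),atz(w,(325,229),118))
print('handle at base',atz(w,(470,132),90),'ball',atz(w,(469,65),90))
print('lid rear bar',atz(w,(491,195),118),'lid edge corner',atz(w,(493,139),120),atz(w,(365,136),120),atz(w,(365,240),120))
```

```text
bar (array([578.5, -17.4, 108.9]), [1.3743739110348645, 1.3743739110348463])
ball (array([445.4, 146.1,  90.3]), [0.5007798279713808, 0.5007798279713958])
bar z118 [576. -16. 118.] [541.3 -14.1 118. ] [611.7 -17.6 118. ]
handle at base [520.1 146.   90. ] ball [445.8 146.5  90. ]
lid rear bar [584.7 161.5 118. ] lid edge corner [524.8 158.4 120. ] [521.9  23.3 120. ] [624.9  22.1 120. ]
```

Emit:
{"fn": "jog_arm", "kwargs": {"moves": [[2, 1, 28, -0.02, 0.3], [3, 1, 60, -0.025, 0.3], [3, 1, 92, -0.025, 0.3], [3, 1, 122, -0.025, 0.3], [3, 1, 143, -0.025, 0.3]]}}

```text
time: 4.65
tcp_pos: [576.2, -16.8, 105.2]
tool_rot: [-2.244, -2.196, 0.002]
wrist_force: [-0.2, -0.3, 0.3]
grip_width: 0.301
```

Emit:
{"fn": "jog_arm", "kwargs": {"moves": [[0, 0, 0, 0, 0.05], [0, 0, 0, 0, 0.0], [0, 0, 0, 0, 0.0], [0, 0, 0, 0, 0.0], [0, 0, 0, 0, 0.0]], "squeeze": 10}}

```text
time: 5.07
tcp_pos: [577.7, -15.0, 109.5]
tool_rot: [-2.245, -2.196, -0.004]
wrist_force: [-2.3, 10.1, -1.0]
grip_width: 0.113
```

```bash
python3 go.py 577 -18 107 88.6
```

```text
t 5.07 pos [577.7 -15.  109.5] phi 88.8 tilt [ 0.  0. -1.] F [-2.3 10.1 -1. ] g 0.113 j [-0.1  0.5  1.8  0.   0.8 -1.6]
shift [-3.  -0.6  2.5] yaw 0.003
```

Emit:
{"fn": "jog_arm", "kwargs": {"moves": [[2, 0, -17, 0, 0.0], [5, 0, -35, 0, 0.0], [10, 0, -52, 0, 0.0], [16, 0, -68, 0, 0.0], [23, 0, -84, 0, 0.0]]}}

```text
time: 5.48
tcp_pos: [578.0, 7.3, 194.3]
tool_rot: [2.245, 2.197, 0.004]
wrist_force: [0.3, 5.0, -4.4]
grip_width: 0.111
```

Emit:
{"fn": "jog_arm", "kwargs": {"moves": [[10, 0, -15, 0, 0.0], [21, 0, -29, 0, 0.0], [33, 0, -42, 0, 0.0], [46, 0, -53, 0, 0.0], [60, 0, -63, 0, 0.0]]}}

```text
time: 5.9
tcp_pos: [579.2, 67.0, 256.9]
tool_rot: [2.244, 2.197, 0.003]
wrist_force: [-0.1, 0.5, -3.4]
grip_width: 0.11
```

Emit:
{"fn": "jog_arm", "kwargs": {"moves": [[15, 0, -9, 0, 0.0], [31, 0, -16, 0, 0.0], [48, 0, -21, 0, 0.0], [65, 0, -25, 0, 0.0], [82, 0, -27, 0, 0.0]]}}

```text
time: 6.32
tcp_pos: [581.4, 149.1, 284.1]
tool_rot: [2.243, 2.197, 0.003]
wrist_force: [0.6, -1.5, 0.8]
grip_width: 0.108
```

Emit:
{"fn": "jog_arm", "kwargs": {"moves": [[17, 0, 0, 0, 0.0], [35, 0, 1, 0, 0.0], [52, 0, 4, 0, 0.0], [69, 0, 9, 0, 0.0], [85, 0, 15, 0, 0.0]]}}

```text
time: 6.73
tcp_pos: [583.4, 234.6, 268.4]
tool_rot: [2.243, 2.197, 0.004]
wrist_force: [0.7, -1.3, -0.6]
grip_width: 0.112
```

Emit:
{"fn": "jog_arm", "kwargs": {"moves": [[16, 0, 8, 0, 0.0], [30, 0, 18, 0, 0.0], [44, 0, 29, 0, 0.0], [56, 0, 41, 0, 0.0], [60, 0, 45, 0, 0.0]]}}

```text
time: 7.15
tcp_pos: [584.4, 295.5, 219.7]
tool_rot: [2.243, 2.199, 0.002]
wrist_force: [3.6, 3.1, 1.5]
grip_width: 0.107
```

```bash
python3 go.py 577 -18 107 88.6
python3 - <<'E'
from h import *
snap('top','t2')
E
```

```text
t 7.15 pos [584.4 295.5 219.7] phi 88.9 tilt [ 0.  0. -1.] F [3.6 3.1 1.5] g 0.107 j [ 0.5  0.5  1.6  0.   1.1 -1.1]
shift [-313.7   -1.3  112.4] yaw 0.005
```

View pics/t2.png

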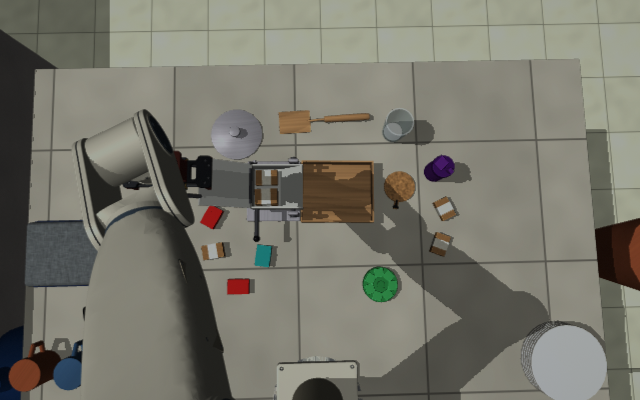

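Emit:
{"fn": "jog_arm", "kwargs": {"moves": [[0, 0, 0, 0, 0.3], [0, 0, 0, 0, 0.3], [0, 0, 0, 0, 0.3], [0, 0, -20, 0, 0.3], [0, 0, -50, 0, 0.3]]}}

```text
time: 7.62
tcp_pos: [581.6, 291.7, 268.4]
tool_rot: [-2.243, -2.196, 0.012]
wrist_force: [0.4, -0.8, -0.2]
grip_width: 0.299
```

Emit:
{"fn": "jog_arm", "kwargs": {"moves": [[0, 0, -40, 0, 0.3], [-20, 0, -60, 0, 0.3], [-20, -30, -70, 0, 0.3], [-20, -60, -70, 0, 0.3], [-20, -90, -70, 0, 0.3]]}}

```text
time: 8.03
tcp_pos: [492.6, 274.1, 342.3]
tool_rot: [2.246, 2.196, 0.001]
wrist_force: [-0.4, 0.4, -0.8]
grip_width: 0.302
```

```bash
python3 go.py 474 146 210 88.9
python3 - <<'E'
from h import *
s=snap('scene','s3')
f=cv2.resize(s['frame'][100:280,200:460],None,fx=3,fy=3,interpolation=cv2.INTER_CUBIC);cv2.imwrite('pics/s3z.png',f)
E
```

```text
t 8.03 pos [492.6 274.1 342.3] phi 88.7 tilt [ 0.  0. -1.] F [-0.4  0.4 -0.8] g 0.302 j [ 0.5  0.2  1.6 -0.   1.3 -1.1]
shift [-128.5  -15.7  132.2] yaw -0.003
```

View pics/s3z.png

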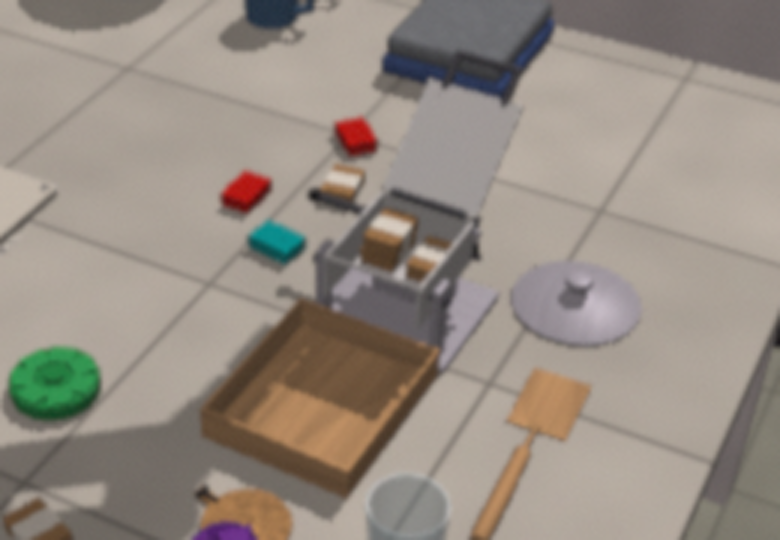

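Emit:
{"fn": "jog_arm", "kwargs": {"moves": [[-26, -4, 26, 0, 0.4], [-52, -7, 52, 0, 0.4], [-78, -10, 78, 0, 0.4], [-104, -13, 104, 0, 0.4], [-128, -16, 130, 0, 0.4]]}}

```text
time: 8.5
tcp_pos: [473.9, 145.7, 210.7]
tool_rot: [2.244, 2.198, -0.001]
wrist_force: [0.5, 0.9, 0.1]
grip_width: 0.398
```

```bash
python3 go.py 474 146 79 88.9
python3 - <<'E'
from h import *
s=snap('wrist','w3')
E
```

```text
t 8.50 pos [473.9 145.7 210.7] phi 88.8 tilt [-0. -0. -1.] F [0.5 0.9 0.1] g 0.398 j [ 0.3  0.3  1.9 -0.   0.9 -1.3]
shift [  0.4   0.1 131.7] yaw -0.002
```

View pics/w3.png

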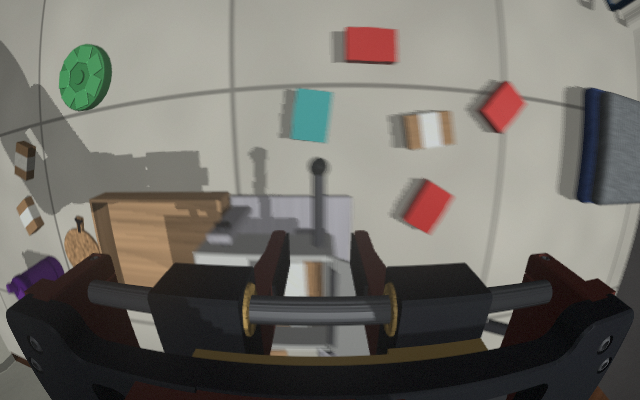

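Emit:
{"fn": "jog_arm", "kwargs": {"moves": [[0, 0, 32, 0, 0.4], [0, 0, 64, 0, 0.4], [0, 0, 96, 0, 0.4], [0, 0, 120, 0, 0.4], [0, 0, 131, 0, 0.4]]}}

```text
time: 8.97
tcp_pos: [472.8, 146.5, 77.9]
tool_rot: [-2.243, -2.196, 0.007]
wrist_force: [-0.4, 0.9, 0.5]
grip_width: 0.403
```

Emit:
{"fn": "jog_arm", "kwargs": {"moves": [[0, 0, 0, 0, 0.0], [0, 0, 0, 0, 0.0], [0, 0, 0, 0, 0.0], [0, 0, 0, 0, 0.0], [0, 0, 0, 0, 0.0]], "squeeze": 15}}

```text
time: 9.38
tcp_pos: [475.9, 147.4, 82.1]
tool_rot: [2.243, 2.197, 0.003]
wrist_force: [1.4, -3.8, 4.7]
grip_width: 0.13
```

```bash
python3 go.py 474 146 79 88.9
```

```text
t 9.38 pos [475.9 147.4  82.1] phi 88.8 tilt [ 0.  0. -1.] F [ 1.4 -3.8  4.7] g 0.130 j [ 0.3  0.5  2.  -0.   0.7 -1.3]
shift [-1.4 -1.8  3.1] yaw -0.001
```

Emit:
{"fn": "jog_arm", "kwargs": {"moves": [[0, 0, -10, 0, 0.0], [-2, 0, -19, 0, 0.0], [-4, 0, -28, 0, 0.0], [-7, 0, -37, 0, 0.0], [-12, 0, -45, 0, 0.0]]}}

```text
time: 9.8
tcp_pos: [475.3, 136.9, 127.4]
tool_rot: [-2.245, -2.196, -0.006]
wrist_force: [-1.5, 17.0, 2.0]
grip_width: 0.135
```

Emit:
{"fn": "jog_arm", "kwargs": {"moves": [[-5, 0, -8, 0, 0.0], [-11, 0, -16, 0, 0.0], [-17, 0, -23, 0, 0.0], [-24, 0, -29, 0, 0.0], [-32, 0, -34, 0, 0.0]]}}

```text
time: 10.22
tcp_pos: [475.4, 107.4, 163.6]
tool_rot: [-2.245, -2.194, -0.014]
wrist_force: [-6.2, 22.3, 23.3]
grip_width: 0.132
```

Emit:
{"fn": "jog_arm", "kwargs": {"moves": [[-8, 0, -5, 0, 0.0], [-17, 0, -9, 0, 0.0], [-26, 0, -12, 0, 0.0], [-35, 0, -14, 0, 0.0], [-45, 0, -15, 0, 0.0]]}}

```text
time: 10.63
tcp_pos: [474.4, 58.9, 178.0]
tool_rot: [2.243, 2.197, 0.007]
wrist_force: [0.3, 2.6, 9.6]
grip_width: 0.13
```

Emit:
{"fn": "jog_arm", "kwargs": {"moves": [[-5, 0, 0, 0, 0.0], [-9, 0, 0, 0, 0.0], [-14, 0, 0, 0, 0.0], [-15, 0, 0, 0, 0.0], [-15, 0, 0, 0, 0.0]]}}

```text
time: 11.05
tcp_pos: [474.0, 42.9, 176.7]
tool_rot: [2.243, 2.196, 0.004]
wrist_force: [1.8, -1.7, 9.9]
grip_width: 0.13
```

```bash
python3 go.py 474 146 79 88.9;  python3 - <<'E'
from h import *
for n in ['scene','top']:
  s=snap(n)
  f=s['frame'][60:280,200:460] if n=='scene' else s['frame'][120:270,190:410]
  f=cv2.resize(f,None,fx=2.7,fy=2.7,interpolation=cv2.INTER_CUBIC);cv2.imwrite('pics/%s4z.png'%n,f)
E
```

```text
t 11.05 pos [474.   42.9 176.7] phi 88.8 tilt [ 0. -0. -1.] F [ 1.8 -1.7  9.9] g 0.130 j [ 0.1  0.3  2.  -0.   0.9 -1.5]
shift [103.1  -2.5  97.7] yaw -0.002
```

View pics/scene4z.png

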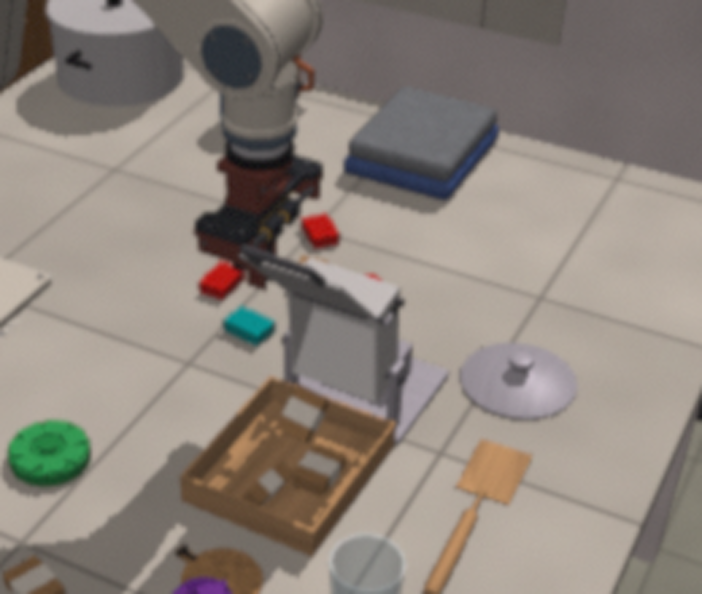

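View pics/top4z.png

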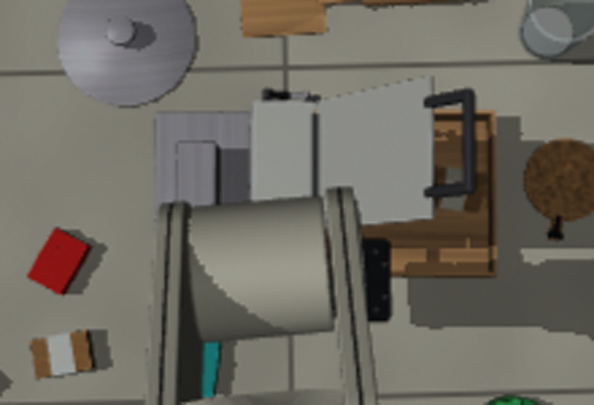

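Emit:
{"fn": "jog_arm", "kwargs": {"moves": [[8, 0, 0, 0, 0.0], [16, 0, 0, 0, 0.0], [25, 0, 1, 0, 0.0], [34, 0, 3, 0, 0.0], [43, 0, 6, 0, 0.0]]}}

```text
time: 11.57
tcp_pos: [474.2, 87.2, 169.1]
tool_rot: [2.244, 2.197, 0.003]
wrist_force: [5.5, -1.0, 0.9]
grip_width: 0.126
```

Emit:
{"fn": "jog_arm", "kwargs": {"moves": [[9, 0, 4, 0, 0.0], [17, 0, 9, 0, 0.0], [25, 0, 14, 0, 0.0], [32, 0, 20, 0, 0.0], [38, 0, 27, 0, 0.0]]}}

```text
time: 11.98
tcp_pos: [474.2, 125.5, 140.8]
tool_rot: [-2.244, -2.198, 0.0]
wrist_force: [4.1, 2.5, -0.2]
grip_width: 0.133
```

Emit:
{"fn": "jog_arm", "kwargs": {"moves": [[6, 0, 7, 0, 0.0], [11, 0, 15, 0, 0.0], [15, 0, 24, 0, 0.0], [18, 0, 33, 0, 0.0], [20, 0, 42, 0, 0.0]]}}

```text
time: 12.4
tcp_pos: [474.2, 145.3, 98.5]
tool_rot: [-2.244, -2.197, 0.0]
wrist_force: [2.5, 6.2, -1.8]
grip_width: 0.131
```

```bash
python3 go.py 475.9 147.4 82 88.9
```

```text
t 12.40 pos [474.2 145.3  98.5] phi 88.8 tilt [-0.  0. -1.] F [ 2.5  6.2 -1.8] g 0.131 j [ 0.3  0.5  2.   0.   0.7 -1.3]
shift [ 2.1  1.6 16.5] yaw -0.002
```

Emit:
{"fn": "jog_arm", "kwargs": {"moves": [[1, 0, 6, 0, 0.0], [2, 0, 12, 0, 0.0], [2, 0, 17, 0, 0.0], [2, 0, 18, 0, 0.0], [2, 0, 18, 0, 0.0]]}}

```text
time: 12.82
tcp_pos: [474.2, 147.2, 80.4]
tool_rot: [-2.244, -2.196, 0.0]
wrist_force: [2.9, 8.3, -3.9]
grip_width: 0.132
```

Emit:
{"fn": "jog_arm", "kwargs": {"moves": [[0, 0, 0, 0, 0.4], [0, 0, 0, 0, 0.4], [0, 0, 0, 0, 0.4], [0, 0, -20, 0, 0.4], [0, 0, -50, 0, 0.4]]}}

```text
time: 13.23
tcp_pos: [471.9, 145.4, 129.6]
tool_rot: [-2.242, -2.195, 0.011]
wrist_force: [-0.3, 0.3, 0.3]
grip_width: 0.398
```

Emit:
{"fn": "jog_arm", "kwargs": {"moves": [[5, 0, -40, 0, 0.3], [15, 0, -80, 0, 0.3], [40, 10, -115, 0, 0.3], [70, 20, -140, 0, 0.3], [100, 40, -155, 0, 0.3]]}}

```text
time: 13.65
tcp_pos: [516.4, 246.2, 290.4]
tool_rot: [2.245, 2.196, 0.004]
wrist_force: [0.8, 0.0, -0.6]
grip_width: 0.297
```

```bash
python3 go.py 582 295.5 330 88.6;  python3 - <<'E'
from h import *
for n in ['scene','top']:
  s=snap(n)
  f=s['frame'][60:280,200:460] if n=='scene' else s['frame'][120:270,190:410]
  f=cv2.resize(f,None,fx=2.7,fy=2.7,interpolation=cv2.INTER_CUBIC);cv2.imwrite('pics/%s5z.png'%n,f)
E
```

```text
t 13.65 pos [516.4 246.2 290.4] phi 88.7 tilt [ 0.  0. -1.] F [ 0.8  0.  -0.6] g 0.297 j [ 0.4  0.3  1.7  0.   1.2 -1.1]
shift [ 50.8  64.6 -39.4] yaw 0.003
```

View pics/scene5z.png

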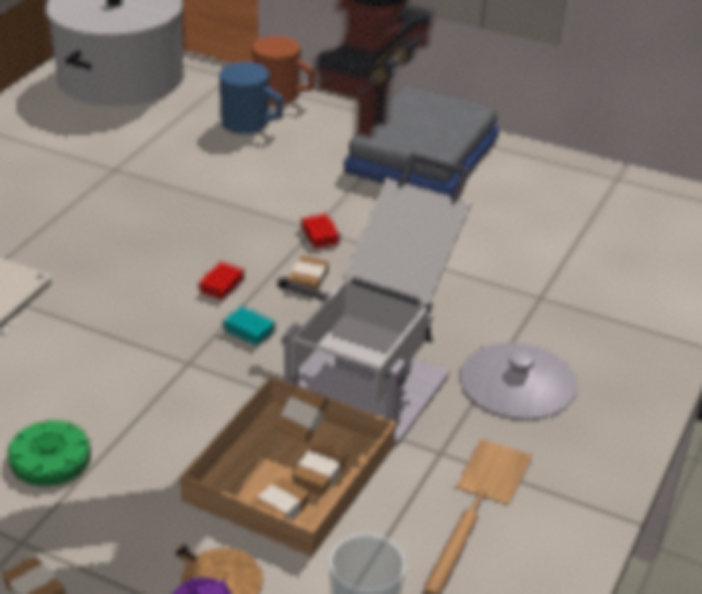

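View pics/top5z.png

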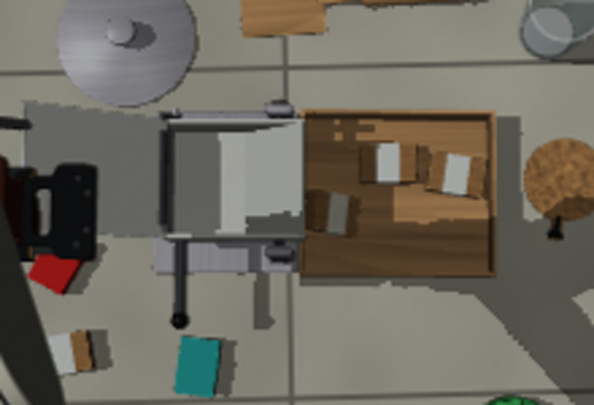

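Emit:
{"fn": "jog_arm", "kwargs": {"moves": [[12, 16, -40, 0, 0.35], [26, 34, -55, 0, 0.35], [40, 52, -55, 0, 0.35], [53, 66, -50, 0, 0.35], [53, 66, -40, 0, 0.35]]}}

```text
time: 14.17
tcp_pos: [585.6, 298.1, 326.4]
tool_rot: [2.244, 2.198, 0.002]
wrist_force: [-0.5, -1.4, -0.4]
grip_width: 0.352
```

```bash
python3 go.py 583 299 213 88.6;  python3 - <<'E'
from h import *
np.set_printoptions(precision=1,suppress=True)
s=snap('wrist','w6');t=snap('top','t6');c=snap('scene','s6')
P={}
for n,q in [('wrist',s),('top',t),('scene',c)]:
  r=env.place_of('lid_bar',n);print(n,[(np.round(x['uv'],1).tolist(),round(x['p'],2)) for x in r]); P[n]=ray(q,r[0]['uv']) if r else None
if P['wrist'] and P['scene']: print(tri(P['wrist'],P['scene']))
E
```

```text
t 14.17 pos [585.6 298.1 326.4] phi 88.8 tilt [ 0.  0. -1.] F [-0.5 -1.4 -0.4] g 0.352 j [ 0.5  0.4  1.5  0.   1.3 -1.1]
shift [  0.7  -2.8 113.4] yaw 0.004
wrist [([321.0, 201.5], 0.72)]
top [([183.6, 176.6], 0.85), ([451.8, 170.3], 0.44), ([246.4, 182.8], 0.23)]
scene [([362.7, 118.9], 0.69), ([215.6, 229.1], 0.43)]
(array([583. , 298.6, 230.8]), [0.852600056038589, 0.8526000560385766])
```

View pics/w6.png

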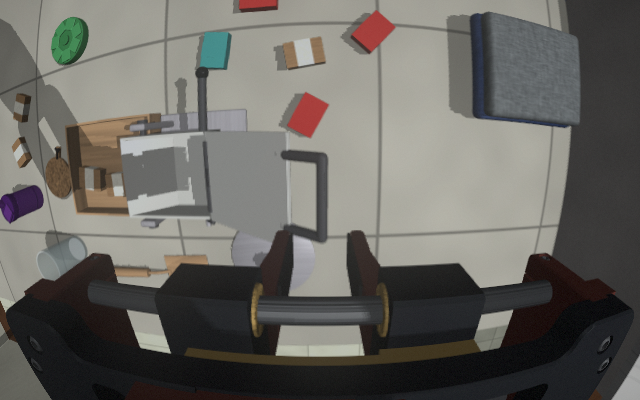

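Emit:
{"fn": "jog_arm", "kwargs": {"moves": [[1, -2, 28, 0, 0.3], [1, -2, 56, 0, 0.3], [1, -2, 84, 0, 0.3], [1, -2, 105, 0, 0.3], [1, -2, 111, 0, 0.3]]}}

```text
time: 14.88
tcp_pos: [579.7, 296.8, 212.5]
tool_rot: [-2.243, -2.197, 0.008]
wrist_force: [0.2, -0.4, -0.0]
grip_width: 0.298
```

Emit:
{"fn": "jog_arm", "kwargs": {"moves": [[0, 0, 0, 0, 0.0], [0, 0, 0, 0, 0.0], [0, 0, 0, 0, 0.0], [0, 0, 0, 0, 0.0], [0, 0, 0, 0, 0.0]], "squeeze": 10}}

```text
time: 15.3
tcp_pos: [582.8, 299.7, 218.0]
tool_rot: [-2.244, -2.198, -0.007]
wrist_force: [-1.3, 6.2, 3.7]
grip_width: 0.108
```

```bash
python3 go.py 577.5 -13 108 88.6
```

```text
t 15.30 pos [582.8 299.7 218. ] phi 88.8 tilt [ 0.  0. -1.] F [-1.3  6.2  3.7] g 0.108 j [ 0.5  0.5  1.6  0.   1.1 -1.1]
shift [-313.1    0.9  109. ] yaw 0.004
```

Emit:
{"fn": "jog_arm", "kwargs": {"moves": [[-11, 0, -13, 0, 0.0], [-24, 0, -26, 0, 0.0], [-37, 0, -37, 0, 0.0], [-52, 0, -46, 0, 0.0], [-67, 0, -54, 0, 0.0]]}}

```text
time: 15.72
tcp_pos: [581.2, 231.9, 272.9]
tool_rot: [2.243, 2.198, 0.007]
wrist_force: [-0.2, 2.4, 1.7]
grip_width: 0.108
```

Emit:
{"fn": "jog_arm", "kwargs": {"moves": [[-16, 0, -6, 0, 0.0], [-33, 0, -11, 0, 0.0], [-50, 0, -14, 0, 0.0], [-68, 0, -16, 0, 0.0], [-85, 0, -15, 0, 0.0]]}}

```text
time: 16.13
tcp_pos: [579.3, 144.8, 286.4]
tool_rot: [2.243, 2.197, 0.003]
wrist_force: [0.5, 0.2, 1.0]
grip_width: 0.107
```

Emit:
{"fn": "jog_arm", "kwargs": {"moves": [[-17, 0, 2, 0, 0.0], [-34, 0, 6, 0, 0.0], [-51, 0, 12, 0, 0.0], [-67, 0, 19, 0, 0.0], [-82, 0, 27, 0, 0.0]]}}

```text
time: 16.55
tcp_pos: [577.2, 62.7, 258.2]
tool_rot: [2.244, 2.197, 0.001]
wrist_force: [2.3, 2.9, -4.2]
grip_width: 0.111
```

Emit:
{"fn": "jog_arm", "kwargs": {"moves": [[-14, 0, 10, 0, 0.0], [-27, 0, 22, 0, 0.0], [-39, 0, 35, 0, 0.0], [-50, 0, 48, 0, 0.0], [-59, 0, 63, 0, 0.0]]}}

```text
time: 16.97
tcp_pos: [576.0, 4.5, 194.3]
tool_rot: [2.245, 2.197, 0.002]
wrist_force: [1.7, 4.6, -2.7]
grip_width: 0.111
```

```bash
python3 go.py 577.5 -13 109 88.6
```

```text
t 16.97 pos [576.    4.5 194.3] phi 88.8 tilt [ 0.  0. -1.] F [ 1.7  4.6 -2.7] g 0.111 j [-0.   0.4  1.8  0.   1.  -1.6]
shift [-17.5   1.8  85.3] yaw 0.003
```

Emit:
{"fn": "jog_arm", "kwargs": {"moves": [[-7, 0, 16, 0, 0.0], [-12, 1, 32, 0, 0.0], [-16, 1, 49, 0, 0.0], [-18, 2, 66, 0, 0.0], [-18, 2, 84, 0, 0.0]]}}

```text
time: 17.38
tcp_pos: [576.3, -15.0, 109.9]
tool_rot: [2.244, 2.199, -0.005]
wrist_force: [-2.0, -19.9, 18.6]
grip_width: 0.111
```

Emit:
{"fn": "jog_arm", "kwargs": {"moves": [[0, 0, 1, 0, 0.0], [0, 0, 1, 0, 0.3], [0, 0, 1, 0, 0.3], [0, 0, 1, 0, 0.3], [0, 0, -15, 0, 0.3]]}}

```text
time: 17.8
tcp_pos: [575.7, -12.8, 123.7]
tool_rot: [-2.242, -2.196, 0.004]
wrist_force: [-0.5, -0.3, 0.5]
grip_width: 0.299
```

Emit:
{"fn": "jog_arm", "kwargs": {"moves": [[-5, 0, -35, 0, 0.4], [-20, 0, -70, 0, 0.5], [-50, 0, -100, 0, 0.6], [-80, 0, -120, 0, 0.7], [-110, 0, -140, 0, 0.7]]}}

```text
time: 18.22
tcp_pos: [575.5, -123.6, 268.3]
tool_rot: [2.241, 2.198, 0.002]
wrist_force: [0.3, -0.0, -1.0]
grip_width: 0.639
```

```bash
python3 go.py 577.5 -13 109 88.6;  python3 - <<'E'
from h import *
np.set_printoptions(precision=1,suppress=True)
s=snap('wrist','w7');t=snap('top','t7');c=snap('scene')
f=cv2.resize(c['frame'][100:350,170:460],None,fx=2.7,fy=2.4,interpolation=cv2.INTER_CUBIC);cv2.imwrite('pics/s7z.png',f)
E
```

```text
t 18.22 pos [ 575.5 -123.6  268.3] phi 88.9 tilt [ 0. -0. -1.] F [ 0.3 -0.  -1. ] g 0.639 j [-0.2  0.3  1.7 -0.   1.1 -1.8]
shift [110.7  -0.5 159.2] yaw 0.005
```

View pics/s7z.png

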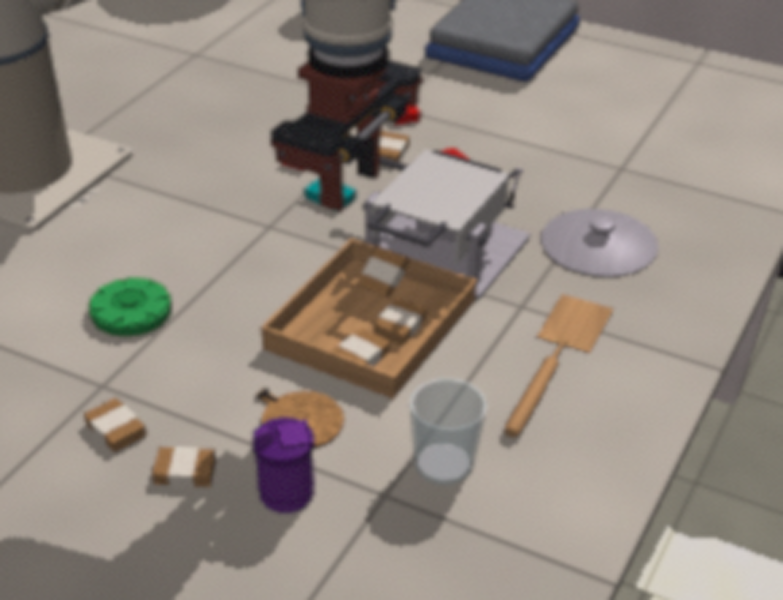

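View pics/w7.png

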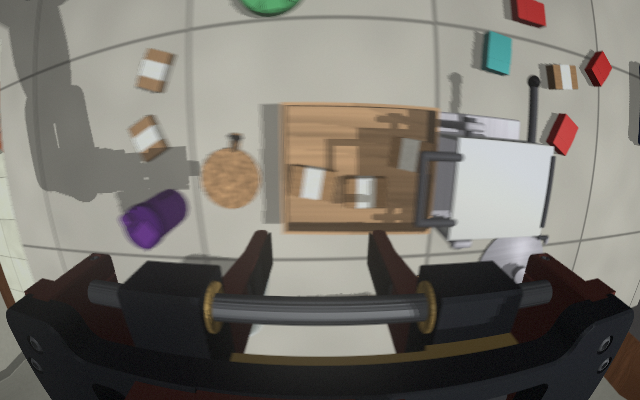

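View pics/t7.png

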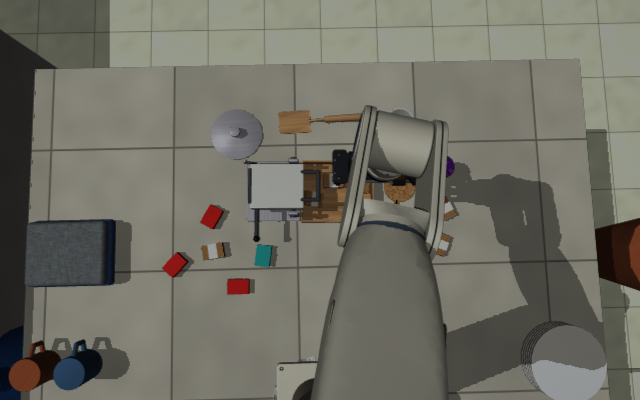

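Run:
```python
from h import *
np.set_printoptions(precision=1,suppress=True)
s=snap('wrist')
for n,p,z in [('tray c1',(283,104),40),('c2',(438,107),40),('c3',(286,231),40),('pA',(315,183),24),('pB',(362,193),24),('pC label',(409,155),24),('coaster',(231,178),6),('arrow',(236,139),6),('p1',(147,138),20),('p2',(155,71),20),('pL',(563,77),20)]: print(n,atz(s,p,z))
f=cv2.resize(s['frame'][80:260,100:460],None,fx=2.2,fy=2.2,interpolation=cv2.INTER_CUBIC);cv2.imwrite('pics/w7z.png',f)
```

```text
tray c1 [ 486.3 -168.7   40. ]
c2 [489.3  26.6  40. ]
c3 [ 650.8 -172.6   40. ]
pA [ 590.1 -132.6   24. ]
pB [605.1 -70.3  24. ]
pC label [554.2  -7.2  24. ]
coaster [ 583.5 -251.4    6. ]
arrow [ 529.1 -239.9    6. ]
p1 [ 516.1 -373.8   20. ]
p2 [ 421. -354.   20.]
pL [418.6 267.1  20. ]
```

View pics/w7z.png

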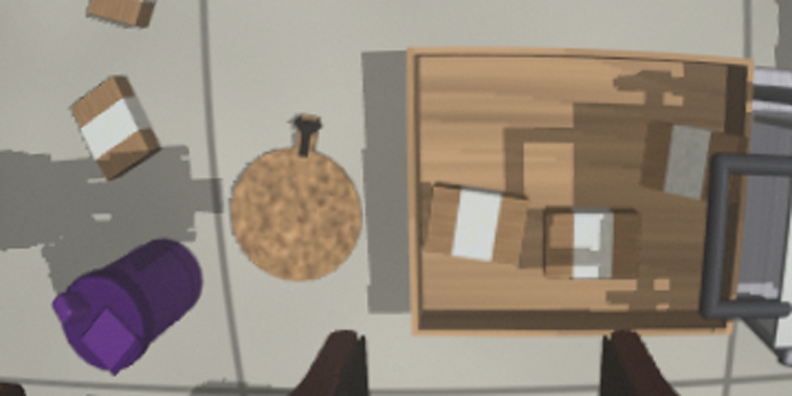

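Emit:
{"fn": "jog_arm", "kwargs": {"moves": [[-40, 8, -4, 0, 0.9], [-80, 16, -8, 0, 0.9], [-120, 24, -12, 0, 0.9], [-160, 32, -16, 0, 0.9], [-200, 40, -20, 0, 0.95]]}}

```text
time: 18.83
tcp_pos: [611.1, -323.2, 284.1]
tool_rot: [-2.24, -2.199, 0.001]
wrist_force: [-0.4, 0.3, 0.1]
grip_width: 0.929
```

Emit:
{"fn": "jog_arm", "kwargs": {"moves": [[-20, 4, 0, 0, 0.95], [-20, 4, 0, 0, 0.95], [-20, 4, 0, 0, 0.95], [-20, 4, 0, 0, 0.95], [-20, 4, 0, 0, 0.95]]}}

```text
time: 19.25
tcp_pos: [614.5, -341.4, 284.9]
tool_rot: [-2.241, -2.199, 0.0]
wrist_force: [0.4, -0.2, -0.7]
grip_width: 0.948
```

```bash
python3 go.py 620 -347 81 88.9;  python3 - <<'E'
from h import *
np.set_printoptions(precision=1,suppress=True)
s=snap('wrist','w8')
for t,z in [('cup',0),('spout',115),('coaster',0)]:
  print(t,[(np.round(x['uv'],1).tolist(),round(x['p'],2),atz(s,x['uv'],z)) for x in env.place_of(t,'wrist')])
f=cv2.resize(s['frame'][80:280,230:430],None,fx=3,fy=3,interpolation=cv2.INTER_CUBIC);cv2.imwrite('pics/w8z.png',f)
E
```

```text
t 19.25 pos [ 614.5 -341.4  284.9] phi 88.9 tilt [-0.  0. -1.] F [ 0.4 -0.2 -0.7] g 0.948 j [-0.5  0.5  1.4  0.   1.3 -2.1]
shift [ -5.7   5.9 203.8] yaw 0.0
cup [([316.1, 175.1], 0.78, array([ 624.5, -348. ,    0. ])), ([631.0, 165.5], 0.42, array([594.8, 346.5,   0. ])), ([302.8, 180.3], 0.41, array([ 631.8, -367.4,    0. ])), ([389.2, 247.7], 0.26, array([ 741.9, -235.3,    0. ]))]
spout [([303.4, 182.6], 0.9, array([ 610.4, -359.9,  115. ]))]
coaster [([382.6, 148.3], 0.63, array([ 586.4, -251.6,    0. ]))]
```

View pics/w8.png

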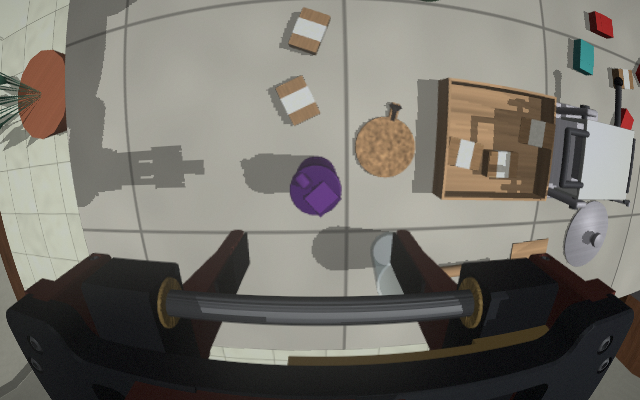

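View pics/w8z.png

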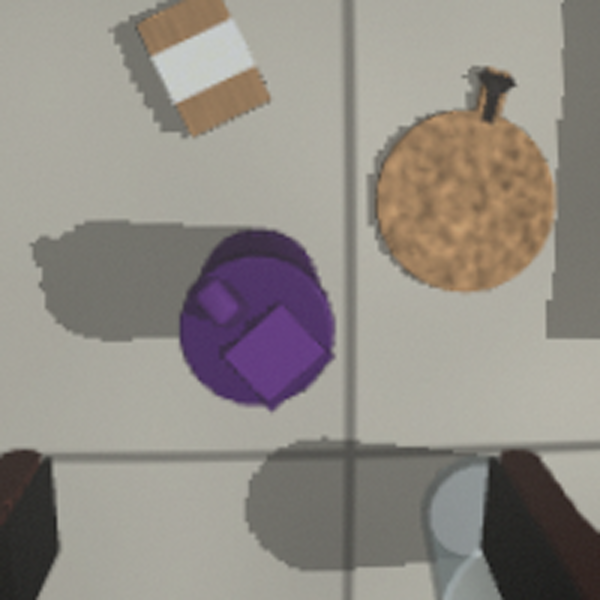

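```bash
cat > m8.py <<'E'
from h import *
np.set_printoptions(precision=1,suppress=True)
s=snap('wrist')
z=lambda X,Y:(230+X/3,80+Y/3)
def circ(ps,h):
    P=np.array([atz(s,z(*p),h)[:2] for p in ps]);A=np.c_[2*P,np.ones(len(P))];c=np.linalg.lstsq(A,(P**2).sum(1),rcond=None)[0];return c[:2],np.sqrt(c[2]+c[:2]@c[:2])
c,r=circ([(180,331),(334,331),(257,255),(250,405)],98);print('lid',c,r)
sp=atz(s,z(217,298),115);print('spout',sp,np.degrees(np.arctan2(sp[1]-c[1],sp[0]-c[0])),np.hypot(*(sp[:2]-c)))
k,r=circ([(376,200),(556,200),(465,108),(465,292)],6);print('coaster',k,r)
a=atz(s,z(491,85),6);b=atz(s,z(487,120),6);print('arrow',a,b,np.degrees(np.arctan2(a[1]-k[1],a[0]-k[0])),np.degrees(np.arctan2(b[1]-k[1],b[0]-k[0])))
f=s['frame'];m=((f[...,0]>f[...,1]*1.3)&(f[...,0]>60)).astype(np.uint8)
E
python3 m8.py
```

```text
lid [ 624.3 -348.6] 29.338892978039322
spout [ 607.5 -362.3  115. ] -141.00114638344996 21.6855080546759
coaster [ 584.6 -249.2] 44.13682595022533
arrow [ 529.3 -238.3    6. ] [ 546.  -240.2    6. ] 168.8488869167947 166.91829833898137
```

Emit:
{"fn": "jog_arm", "kwargs": {"moves": [[-7, 9, 30, 0, 1.0], [-7, 9, 60, 0, 1.0], [-7, 9, 90, 0, 1.0], [-7, 9, 120, 0, 1.0], [-7, 9, 140, 0, 1.0]]}}

```text
time: 19.92
tcp_pos: [622.3, -349.9, 142.7]
tool_rot: [-2.242, -2.197, 0.001]
wrist_force: [-0.9, 0.6, -0.3]
grip_width: 0.995
```

```bash
python3 go.py 623.8 -348.4 61 88.9;  python3 - <<'E'
from h import *
s=snap('wrist','w9')
E
```

```text
t 19.92 pos [ 622.3 -349.9  142.7] phi 88.8 tilt [-0.  0. -1.] F [-0.9  0.6 -0.3] g 0.995 j [-0.5  0.7  1.5  0.   1.  -2.1]
shift [ 1.4  1.7 81.7] yaw -0.001
```

View pics/w9.png

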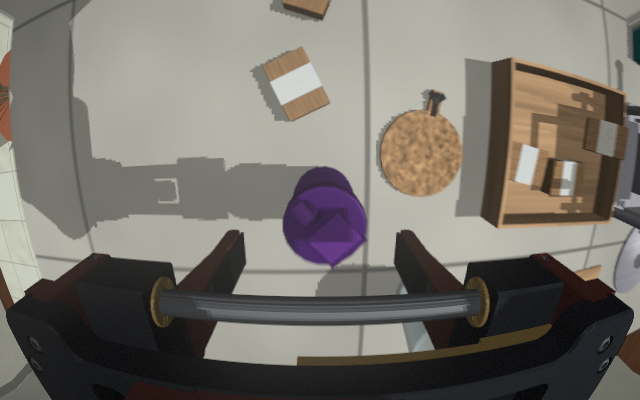

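Emit:
{"fn": "jog_arm", "kwargs": {"moves": [[1, 1, 20, 0, 1.0], [2, 1, 40, 0, 1.0], [2, 1, 60, 0, 1.0], [2, 1, 76, 0, 1.0], [2, 1, 81, 0, 1.0]]}}

```text
time: 20.38
tcp_pos: [623.4, -348.1, 62.6]
tool_rot: [-2.242, -2.196, 0.001]
wrist_force: [-0.3, 0.2, 0.9]
grip_width: 1.001
```

Emit:
{"fn": "jog_arm", "kwargs": {"moves": [[0, 0, 0, 0, 0.5], [0, 0, 0, 0, 0.4], [0, 0, 0, 0, 0.4], [0, 0, 0, 0, 0.4], [0, 0, 0, 0, 0.4]], "squeeze": 15}}

```text
time: 20.8
tcp_pos: [625.1, -349.1, 66.0]
tool_rot: [2.243, 2.197, 0.001]
wrist_force: [0.6, 0.6, 3.1]
grip_width: 0.679
```

```bash
python3 go.py 583.9 -250 80 37.5
```

```text
t 20.80 pos [ 625.1 -349.1   66. ] phi 88.8 tilt [ 0. -0. -1.] F [0.6 0.6 3.1] g 0.679 j [-0.5  0.7  1.5  0.   0.9 -2.1]
shift [ 98.2 -43.3 -14.1] yaw 0.895
```

Emit:
{"fn": "jog_arm", "kwargs": {"moves": [[0, 0, -15, 0, 0.4], [0, 0, -35, 0, 0.4], [0, 0, -50, 0, 0.4], [0, 0, -50, 0, 0.4], [0, 0, -50, 0, 0.4]]}}

```text
time: 21.22
tcp_pos: [625.2, -349.4, 116.5]
tool_rot: [2.242, 2.196, 0.001]
wrist_force: [0.8, 0.5, -2.0]
grip_width: 0.678
```

Emit:
{"fn": "jog_arm", "kwargs": {"moves": [[16, -7, 0, 0.11, 0.4], [34, -15, 0, 0.22, 0.4], [52, -23, 0, 0.33, 0.4], [70, -31, 0, 0.44, 0.4], [84, -37, 0, 0.55, 0.4]]}}

```text
time: 21.63
tcp_pos: [587.6, -262.5, 113.5]
tool_rot: [-2.759, -1.498, 0.002]
wrist_force: [-0.0, 0.5, -1.5]
grip_width: 0.68
```

```bash
python3 go.py 583.9 -250 110 37.5
```

```text
t 21.63 pos [ 587.6 -262.5  113.5] phi 57.0 tilt [-0.  0. -1.] F [-0.   0.5 -1.5] g 0.680 j [-0.4  0.6  1.6  0.   0.9 -1.4]
shift [ 8.5 -9.9  3.5] yaw 0.34
```

Emit:
{"fn": "jog_arm", "kwargs": {"moves": [[3, -4, 5, 0.11, 0.4], [6, -8, 10, 0.22, 0.4], [8, -10, 15, 0.34, 0.4], [8, -10, 20, 0.34, 0.4], [8, -10, 20, 0.34, 0.4]]}}

```text
time: 22.05
tcp_pos: [584.0, -251.4, 93.0]
tool_rot: [-2.968, -1.023, 0.003]
wrist_force: [0.8, -0.1, -1.8]
grip_width: 0.68
```

```bash
python3 go.py 583.9 -250 72 37.5;  python3 - <<'E'
from h import *
np.set_printoptions(precision=1,suppress=True)
s=snap('wrist','w10')
for t in ['spout','cup']:
  print([(np.round(x['uv'],1).tolist(),round(x['p'],2),atz(s,x['uv'],20+ (115 if t=='spout' else 0))) for x in env.place_of(t,'wrist')])
E
```

```text
t 22.05 pos [ 584.  -251.4   93. ] phi 38.0 tilt [-0.  0. -1.] F [ 0.8 -0.1 -1.8] g 0.680 j [-0.4  0.6  1.7 -0.   0.8 -1.1]
shift [ 0.8 -1.2 21. ] yaw 0.009
[([282.6, 270.2], 0.71, array([ 563.9, -251.8,  135. ]))]
[([320.9, 214.6], 0.59, array([ 584.8, -252.8,   20. ]))]
```

View pics/w10.png

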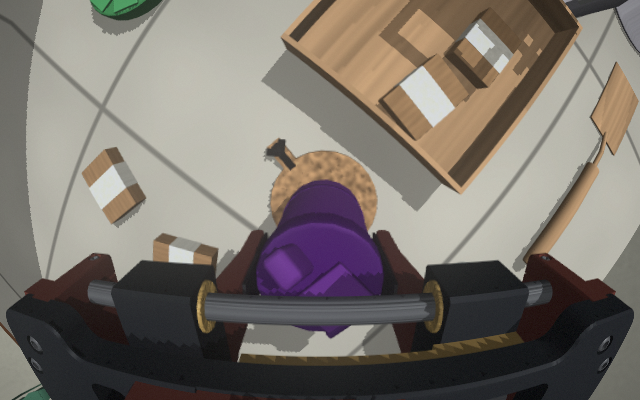

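Emit:
{"fn": "jog_arm", "kwargs": {"moves": [[1, -1, 5, 0.01, 0.4], [1, -1, 10, 0.01, 0.4], [1, -1, 14, 0.01, 0.4], [1, -1, 17, 0.01, 0.4], [1, -1, 19, 0.01, 0.4]]}}

```text
time: 22.62
tcp_pos: [585.0, -250.5, 75.0]
tool_rot: [-2.977, -1.003, 0.001]
wrist_force: [1.2, 0.3, -1.5]
grip_width: 0.682
```

Emit:
{"fn": "jog_arm", "kwargs": {"moves": [[0, 0, 1, 0, 0.4], [0, 0, 2, 0, 0.4], [0, 0, 2, 0, 0.4], [0, 0, 2, 0, 0.4], [0, 0, 2, 0, 0.4]]}}

```text
time: 23.03
tcp_pos: [585.4, -250.6, 73.8]
tool_rot: [2.977, 1.003, 0.0]
wrist_force: [-0.1, 0.5, -0.9]
grip_width: 0.682
```

```bash
python3 go.py 583.9 -250 72 37.5;  python3 - <<'E'
from h import *
np.set_printoptions(precision=1,suppress=True)
s=snap('wrist')
f=cv2.resize(s['frame'][120:320,220:420],None,fx=3,fy=3,interpolation=cv2.INTER_CUBIC);cv2.imwrite('pics/w11z.png',f)
s=snap('scene')
f=cv2.resize(s['frame'][210:330,200:380],None,fx=4,fy=4,interpolation=cv2.INTER_CUBIC);cv2.imwrite('pics/s11z.png',f)
E
```

```text
t 23.03 pos [ 585.4 -250.6   73.8] phi 37.2 tilt [ 0. -0. -1.] F [-0.1  0.5 -0.9] g 0.682 j [-0.4  0.6  1.7 -0.   0.8 -1.1]
shift [-0.8 -1.4  1.8] yaw -0.004
```

View pics/w11z.png

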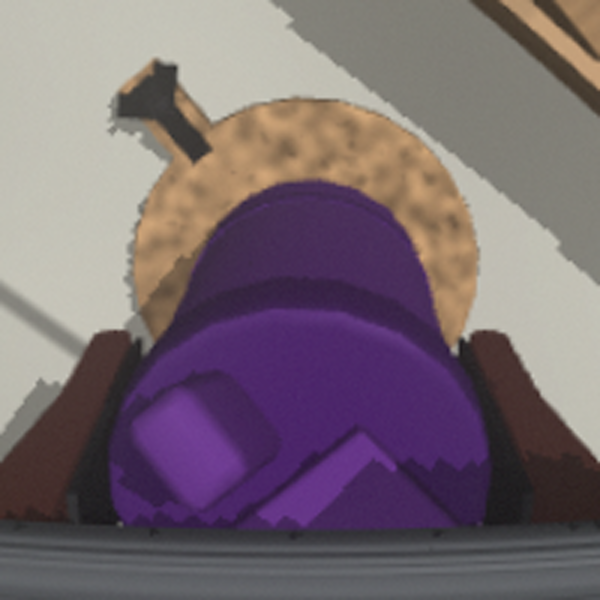

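View pics/s11z.png

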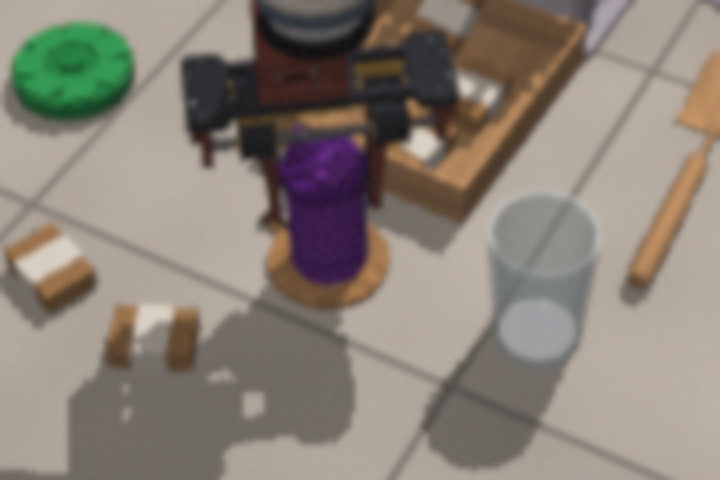

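Emit:
{"fn": "jog_arm", "kwargs": {"moves": [[0, -1, 1, 0, 0.4], [0, -1, 2, 0, 0.4], [0, -1, 2, 0, 0.4], [0, -1, 2, 0, 0.4], [0, -1, 2, 0, 0.4]]}}

```text
time: 23.55
tcp_pos: [584.9, -249.9, 72.0]
tool_rot: [2.977, 1.003, 0.001]
wrist_force: [0.7, 0.2, 2.3]
grip_width: 0.675
```

```bash
python3 go.py 583.9 -250 72 37.5;  python3 - <<'E'
from h import *
np.set_printoptions(precision=1,suppress=True)
s=snap('wrist','w12')
for z in (117,121,124):
  p=atz(s,(283.3,269.3),z);print(p,np.degrees(np.arctan2(p[1]+250,p[0]-584)))
E
```

```text
t 23.55 pos [ 584.9 -249.9   72. ] phi 37.2 tilt [ 0. -0. -1.] F [0.7 0.2 2.3] g 0.675 j [-0.4  0.6  1.7 -0.   0.8 -1.1]
shift [-0.9 -0.6  0. ] yaw -0.004
[ 564.  -247.9  117. ] 174.02113722579367
[ 563.1 -245.8  121. ] 168.7577743599205
[ 562.4 -244.3  124. ] 165.2003305561529
```

Emit:
{"fn": "jog_arm", "kwargs": {"moves": [[0, 0, 0, 0, 0.75], [0, 0, 0, 0, 0.9], [0, 0, 0, 0, 1.0], [0, 0, 0, 0, 1.0], [0, 0, 0, 0, 1.0]]}}

```text
time: 24.02
tcp_pos: [584.6, -249.7, 71.5]
tool_rot: [-2.977, -1.003, 0.0]
wrist_force: [-0.0, 0.3, 0.1]
grip_width: 0.986
```

Emit:
{"fn": "jog_arm", "kwargs": {"moves": [[0, 0, -15, 0, 1.0], [0, 0, -45, 0, 1.0], [0, 0, -80, 0, 1.0], [0, 0, -120, 0, 1.0], [0, 0, -160, 0, 1.0]]}}

```text
time: 24.43
tcp_pos: [584.1, -249.5, 232.8]
tool_rot: [-2.976, -1.003, 0.002]
wrist_force: [1.5, -0.6, -0.2]
grip_width: 1.001
```

```bash
python3 go.py 516 -372 200 37.5;  python3 - <<'E'
from h import *
np.set_printoptions(precision=1,suppress=True)
s=snap('wrist','w13')
for t,z in [('cup',6),('spout',121),('pack4',0)]:
  print(t,[(np.round(x['uv'],1).tolist(),round(x['p'],2),atz(s,x['uv'],z)) for x in env.place_of(t,'wrist')])
E
```

```text
t 24.43 pos [ 584.1 -249.5  232.8] phi 37.2 tilt [-0.  0. -1.] F [ 1.5 -0.6 -0.2] g 1.001 j [-0.4  0.4  1.6  0.   1.1 -1.1]
shift [-128.3   56.3   32.8] yaw -0.004
cup [([319.4, 175.1], 0.56, array([ 583., -251.,    6.]))]
spout [([306.1, 185.0], 0.78, array([ 565.8, -247.2,  121. ]))]
pack4 [([231.7, 214.1], 0.79, array([ 521.1, -365.8,    0. ])), ([425.5, 68.9], 0.78, array([606.1, -58.1,   0. ])), ([176.3, 164.7], 0.65, array([ 418.4, -356.3,    0. ])), ([388.1, 106.4], 0.56, array([ 598.3, -129.3,    0. ]))]
```

View pics/w13.png

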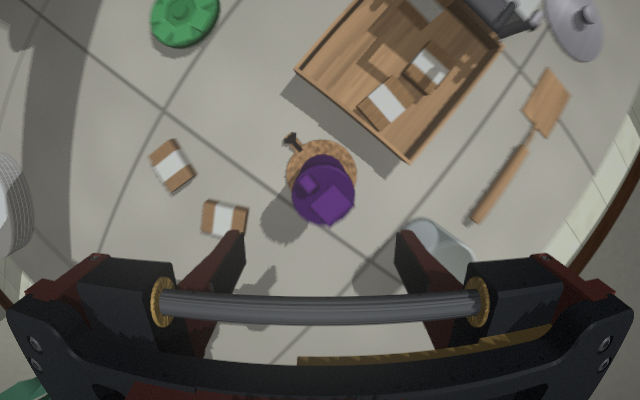

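Emit:
{"fn": "jog_arm", "kwargs": {"moves": [[-25, 11, 0, 0.12, 1.0], [-51, 22, 0, 0.24, 1.0], [-77, 33, 0, 0.36, 1.0], [-103, 45, 0, 0.48, 1.0], [-128, 56, 0, 0.6, 1.0]]}}

```text
time: 25.05
tcp_pos: [514.9, -372.1, 229.2]
tool_rot: [-3.138, -0.069, 0.005]
wrist_force: [1.2, 0.1, 0.6]
grip_width: 0.997
```

Emit:
{"fn": "jog_arm", "kwargs": {"moves": [[0, 0, 0, 0.12, 0.8], [0, 0, 0, 0.24, 0.8], [0, 0, 0, 0.36, 0.8], [0, 0, 0, 0.48, 0.8], [0, 0, 0, 0.6, 0.8]]}}

```text
time: 25.47
tcp_pos: [515.5, -371.2, 229.0]
tool_rot: [-3.019, 0.862, 0.006]
wrist_force: [-0.5, 0.3, 0.1]
grip_width: 0.802
```

Emit:
{"fn": "jog_arm", "kwargs": {"moves": [[0, 0, 5, 0.12, 0.8], [0, 0, 10, 0.24, 0.8], [0, 0, 15, 0.36, 0.8], [0, 0, 20, 0.48, 0.8], [0, 0, 20, 0.6, 0.8]]}}

```text
time: 25.88
tcp_pos: [515.1, -370.6, 208.0]
tool_rot: [-2.631, 1.716, 0.009]
wrist_force: [-1.0, -0.3, 1.0]
grip_width: 0.801
```

```bash
cat > pk.py <<'E'
from h import *
import sys
np.set_printoptions(precision=1,suppress=True)
def find(s,z0=20):
    # outline-based: returns pack top pose from min-area rect in world plane z=20
    out=[]
    for x in env.outline_of('pack4','wrist'):
        m=x['region'].astype(np.uint8);
        cs,_=cv2.findContours(m,cv2.RETR_EXTERNAL,cv2.CHAIN_APPROX_NONE)
        if not cs: continue
        c=max(cs,key=cv2.contourArea)[:,0,:]
        P=np.array([atz(s,p,z0)[:2] for p in c],np.float32)
        r=cv2.minAreaRect(P);(w,h)=r[1];a=r[2] if w>h else r[2]+90
        f=s['frame'][x['region']].mean(0)
        out.append((np.round(x['uv'],0),round(x['p'],2),np.round(r[0],1),np.round((max(w,h),min(w,h)),1),'long %.1f'%a,'bgr',np.round(f)))
    return out
s=snap('wrist',sys.argv[1])
for o in find(s): print(*o)
f=cv2.resize(s['frame'][60:280,170:470],None,fx=2.6,fy=2.6,interpolation=cv2.INTER_CUBIC);cv2.imwrite('pics/%sz.png'%sys.argv[1],f)
E
python3 go.py 516 -372 100 -67; python3 pk.py w14
```

```text
t 25.88 pos [ 515.1 -370.6  208. ] phi -66.2 tilt [-0.  0. -1.] F [-1.  -0.3  1. ] g 0.801 j [-0.6  0.5  1.6  0.   1.1  0.5]
shift [  2.2  -0.6 108. ] yaw 0.013
[279. 240.] 0.96 [ 422.  -353.6] [63.  42.2] long 159.8 bgr [129. 144. 155.]
[162.  49.] 0.79 [ 589.7 -129.1] [58.4 42.2] long 79.6 bgr [124. 142. 157.]
[ 16. 130.] 0.73 [402.6 125.8] [72.4 65.7] long 170.5 bgr [103. 106.  64.]
[322. 178.] 0.62 [ 518.2 -369.6] [60.  41.4] long 23.9 bgr [132. 150. 163.]
[76. 52.] 0.57 [549.9  12.8] [90.9 46.2] long 89.1 bgr [68. 79. 88.]
```

View pics/w14z.png

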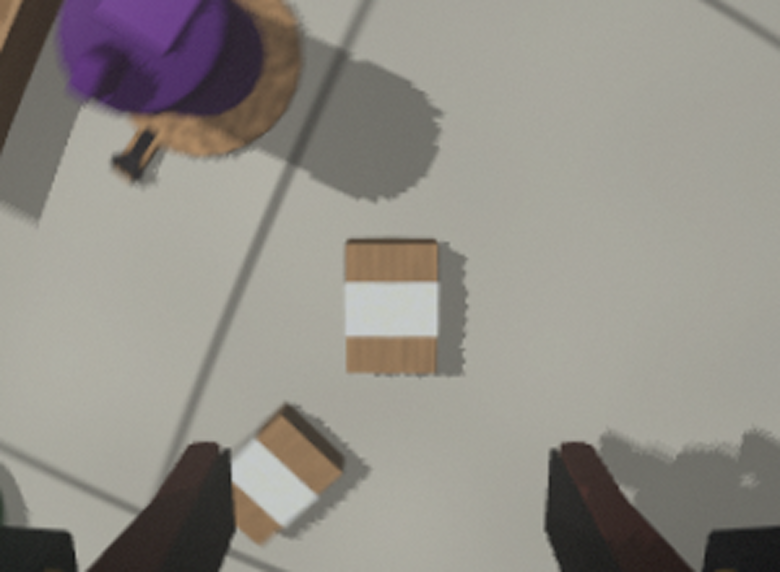

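Emit:
{"fn": "jog_arm", "kwargs": {"moves": [[0, -2, 40, 0, 0.75], [0, -2, 78, 0, 0.75], [0, -2, 116, 0, 0.75], [0, -2, 150, 0, 0.75], [0, -2, 176, 0, 0.75]]}}

```text
time: 26.4
tcp_pos: [516.6, -369.6, 31.7]
tool_rot: [-2.64, 1.702, 0.007]
wrist_force: [-0.7, -0.3, 0.0]
grip_width: 0.748
```

Emit:
{"fn": "jog_arm", "kwargs": {"moves": [[0, 0, 12, 0, 0.75], [0, 0, 18, 0, 0.75], [0, 0, 20, 0, 0.75], [0, 0, 20, 0, 0.4], [0, 0, 20, 0, 0.3]]}}

```text
time: 26.82
tcp_pos: [519.5, -371.8, 17.2]
tool_rot: [2.637, -1.708, 0.004]
wrist_force: [-0.4, -0.5, 0.4]
grip_width: 0.636
```

Emit:
{"fn": "jog_arm", "kwargs": {"moves": [[0, 0, 0, 0, 0.3], [0, 0, 0, 0, 0.3], [0, 0, 0, 0, 0.3], [0, 0, -15, 0, 0.3], [0, 0, -40, 0, 0.3]]}}

```text
time: 27.23
tcp_pos: [516.9, -369.9, 54.7]
tool_rot: [-2.636, 1.708, 0.007]
wrist_force: [-0.8, 0.5, -0.5]
grip_width: 0.454
```

```bash
python3 go.py 522 -127 100 -90
```

```text
t 27.23 pos [ 516.9 -369.9   54.7] phi -65.9 tilt [-0.  0. -1.] F [-0.8  0.5 -0.5] g 0.454 j [-0.6  0.7  1.7 -0.   0.8  0.5]
shift [-219.8 -103.8  -44.7] yaw 0.421
```

Emit:
{"fn": "jog_arm", "kwargs": {"moves": [[-5, -2, -38, 0, 0.3], [-15, -7, -75, 0, 0.3], [-40, -19, -105, 0.06, 0.3], [-72, -34, -115, 0.12, 0.3], [-108, -51, -115, 0.2, 0.3]]}}

```text
time: 27.65
tcp_pos: [522.9, -252.5, 175.7]
tool_rot: [-2.447, 1.968, -0.013]
wrist_force: [0.5, 0.6, -0.1]
grip_width: 0.452
```

```bash
python3 go.py 522 -127 60 -90
```

```text
t 27.65 pos [ 522.9 -252.5  175.7] phi -77.6 tilt [ 0. -0. -1.] F [ 0.5  0.6 -0.1] g 0.452 j [-0.5  0.4  1.8 -0.   0.9  0.9]
shift [-123.4  -25.3  115.2] yaw 0.216
```

Emit:
{"fn": "jog_arm", "kwargs": {"moves": [[-30, -6, 0, 0.06, 0.3], [-60, -12, 10, 0.12, 0.3], [-92, -19, 30, 0.18, 0.3], [-123, -25, 55, 0.215, 0.3], [-123, -25, 75, 0.215, 0.3]]}}

```text
time: 28.07
tcp_pos: [517.5, -121.8, 95.9]
tool_rot: [-2.229, 2.213, 0.001]
wrist_force: [0.1, -1.0, -1.0]
grip_width: 0.459
```

```bash
python3 go.py 522 -127 20 -90; python3 pk.py w15
```

```text
t 28.07 pos [ 517.5 -121.8   95.9] phi -89.6 tilt [-0.  0. -1.] F [ 0.1 -1.  -1. ] g 0.459 j [-0.2  0.5  1.9  0.   0.7  1.3]
shift [ 5.3 -4.4 75.9] yaw 0.007
[519. 282.] 0.72 [ 449.6 -327.4] [18.2  8.2] long 159.7 bgr [100. 121. 138.]
[ 19. 278.] 0.61 [432.8 233.3] [29.8 27.3] long 6.6 bgr [ 95. 110. 123.]
[161. 170.] 0.6 [546.5   7.6] [74.8 50.3] long 87.2 bgr [101. 117. 129.]
[334. 120.] 0.58 [ 589.6 -131.5] [59.6 41.4] long 80.2 bgr [166. 189. 210.]
[241. 101.] 0.58 [603.9 -61.1] [61.4 41.3] long 90.0 bgr [135. 154. 170.]
[  2. 289.] 0.53 [379.  347.7] [88.8 31.2] long 143.0 bgr [ 43.  45. 119.]
```

View pics/w15.png

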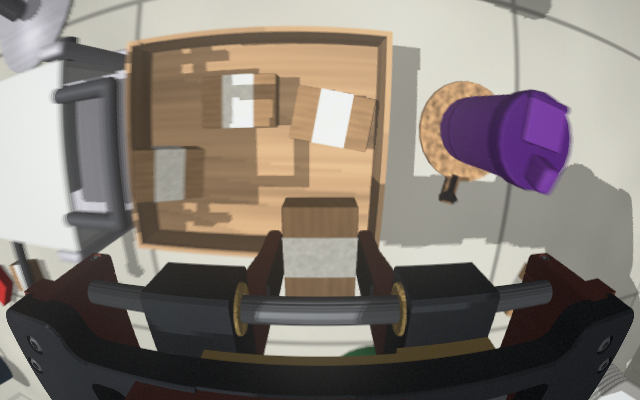

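Emit:
{"fn": "jog_arm", "kwargs": {"moves": [[2, -3, 18, 0, 0.3], [4, -6, 38, 0, 0.3], [4, -6, 55, 0, 0.3], [4, -6, 68, 0, 0.3], [4, -6, 75, 0, 0.3]]}}

```text
time: 28.58
tcp_pos: [524.6, -130.9, 20.6]
tool_rot: [2.227, -2.216, 0.0]
wrist_force: [-1.2, 0.6, 22.6]
grip_width: 0.454
```

Emit:
{"fn": "jog_arm", "kwargs": {"moves": [[0, 0, 2, 0, 0.3], [0, 0, 3, 0, 0.3], [0, 0, 3, 0, 0.3], [0, 0, 3, 0, 0.3], [0, 0, 3, 0, 0.3]]}}

```text
time: 29.0
tcp_pos: [524.8, -130.9, 19.5]
tool_rot: [-2.227, 2.215, -0.001]
wrist_force: [-3.0, -0.4, 8.7]
grip_width: 0.452
```

Emit:
{"fn": "jog_arm", "kwargs": {"moves": [[0, 0, -3, 0, 0.3], [-3, 0, -4, 0, 0.3], [-5, 0, -3, 0, 0.3], [-5, 0, -1, 0, 0.3], [-5, 0, -1, 0, 0.3]]}}

```text
time: 29.42
tcp_pos: [524.9, -124.9, 19.1]
tool_rot: [-2.228, 2.214, -0.001]
wrist_force: [-1.7, 1.0, 6.4]
grip_width: 0.453
```

Emit:
{"fn": "jog_arm", "kwargs": {"moves": [[0, 0, 0, 0, 0.5], [0, 0, 0, 0, 0.54], [0, 0, 0, 0, 0.54], [0, 0, -10, 0, 0.54], [0, 0, -30, 0, 0.54]]}}

```text
time: 29.83
tcp_pos: [522.7, -124.6, 47.4]
tool_rot: [2.226, -2.213, -0.006]
wrist_force: [-0.5, 0.4, 0.4]
grip_width: 0.539
```

Emit:
{"fn": "jog_arm", "kwargs": {"moves": [[0, 0, -35, 0, 0.54], [0, 0, -75, 0, 0.6], [0, 0, -110, 0, 0.7], [0, 0, -130, 0, 0.75], [0, 0, -140, 0, 0.75]]}}

```text
time: 30.25
tcp_pos: [525.9, -125.5, 192.6]
tool_rot: [-2.226, 2.213, -0.008]
wrist_force: [-0.5, 1.3, -0.8]
grip_width: 0.742
```

```bash
python3 go.py 421 -353 200 -117; python3 pk.py w16
```

```text
t 30.25 pos [ 525.9 -125.5  192.6] phi -89.7 tilt [ 0. -0. -1.] F [-0.5  1.3 -0.8] g 0.742 j [-0.3  0.3  1.9  0.   0.9  1.3]
shift [226.9 106.2  -7.6] yaw 0.477
[206. 162.] 0.94 [548.5  -2.9] [54.7 46. ] long 87.9 bgr [ 97. 111. 121.]
[ 35. 266.] 0.93 [389.2 365.8] [81.9 49.3] long 130.4 bgr [ 48.  51. 133.]
[261. 114.] 0.89 [603.8 -61.4] [60.6 42.1] long 90.0 bgr [123. 141. 156.]
[490. 252.] 0.75 [ 443.  -351.1] [58.6 29.6] long 90.8 bgr [103. 126. 146.]
[325. 128.] 0.73 [ 589.4 -131.7] [59.  41.9] long 79.7 bgr [153. 175. 193.]
[126. 260.] 0.73 [425.9 135.1] [64.6 25.7] long 117.3 bgr [116. 118.  66.]
[ 64. 256.] 0.72 [419.5 267.6] [80.5 46. ] long 99.6 bgr [122. 138. 150.]
[323. 187.] 0.61 [ 523.1 -126.7] [62.5 41.4] long 0.3 bgr [149. 170. 189.]
[ 46. 209.] 0.51 [495.  282.9] [57.6 28.4] long 51.0 bgr [ 78.  80. 169.]
```

View pics/w16.png

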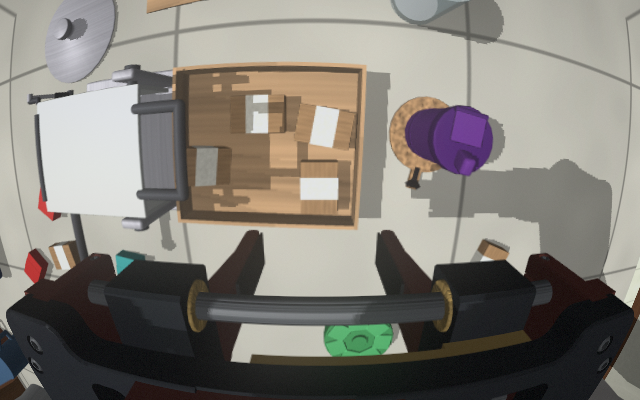

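Emit:
{"fn": "jog_arm", "kwargs": {"moves": [[36, 17, -4, 0.09, 0.75], [72, 34, -8, 0.18, 0.75], [110, 51, -10, 0.27, 0.75], [147, 69, -10, 0.36, 0.75], [184, 86, -10, 0.45, 0.75]]}}

```text
time: 30.77
tcp_pos: [437.4, -310.3, 196.7]
tool_rot: [1.672, -2.658, -0.005]
wrist_force: [1.7, -0.6, -0.1]
grip_width: 0.752
```

Emit:
{"fn": "jog_arm", "kwargs": {"moves": [[36, 38, 0, 0, 0.75], [36, 38, 0, 0, 0.75], [36, 38, 0, 0, 0.75], [36, 38, 0, 0, 0.75], [36, 38, 0, 0, 0.75]]}}

```text
time: 31.18
tcp_pos: [390.3, -325.2, 198.0]
tool_rot: [-1.678, 2.656, 0.001]
wrist_force: [0.2, 0.3, 0.7]
grip_width: 0.751
```

```bash
python3 go.py 421 -353 200 -117; python3 pk.py w17
```

```text
t 31.18 pos [ 390.3 -325.2  198. ] phi -115.4 tilt [-0.  0. -1.] F [0.2 0.3 0.7] g 0.751 j [-0.7  0.3  1.9  0.   0.9  1.3]
shift [ 12.  -39.7  -2. ] yaw 0.028
[332. 148.] 0.93 [ 418.3 -353.3] [58.3 41. ] long 158.9 bgr [140. 158. 172.]
[ 78. 128.] 0.91 [602.1 -65.7] [74.7 48.8] long 85.1 bgr [ 88. 102. 114.]
[ 20. 265.] 0.73 [502.2 239.2] [57.3 42.2] long 174.5 bgr [34. 35. 77.]
[131. 160.] 0.72 [ 522.9 -128.2] [60.3 49.3] long 0.9 bgr [120. 136. 150.]
[ 59. 184.] 0.66 [556.   14.1] [96.6 46.4] long 81.5 bgr [ 79.  91. 101.]
[112. 115.] 0.65 [ 589.2 -128.1] [57.1 44.5] long 80.1 bgr [129. 146. 159.]
```

View pics/w17z.png

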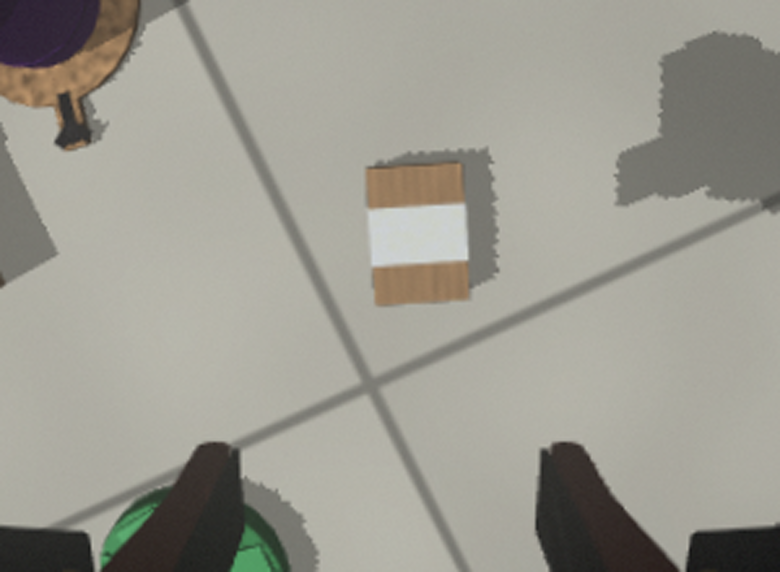

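```bash
python3 go.py 418.5 -353.3 12 -111.4
```

```text
t 31.28 pos [ 390.8 -325.1  198.3] phi -115.3 tilt [-0.  0. -1.] F [ 0.2 -0.6 -0.8] g 0.747 j [-0.7  0.3  1.9  0.   0.9  1.3]
shift [ 13.7 -37.2 186.3] yaw -0.069
```

Emit:
{"fn": "jog_arm", "kwargs": {"moves": [[5, -14, 25, -0.03, 0.75], [9, -28, 55, -0.07, 0.75], [14, -37, 90, -0.07, 0.75], [14, -37, 125, -0.07, 0.75], [14, -37, 155, -0.07, 0.75]]}}

```text
time: 31.7
tcp_pos: [418.4, -353.7, 41.6]
tool_rot: [-1.772, 2.594, -0.0]
wrist_force: [-0.7, -0.1, 0.5]
grip_width: 0.746
```

```bash
python3 go.py 418.5 -353.3 12 -111.4; python3 -c "
from h import *
snap('wrist','w18')"
```

```text
t 31.70 pos [ 418.4 -353.7   41.6] phi -111.3 tilt [ 0. -0. -1.] F [-0.7 -0.1  0.5] g 0.746 j [-0.7  0.6  1.9  0.   0.7  1.2]
shift [-0.4  0.1 29.6] yaw 0.001
```

View pics/w18.png

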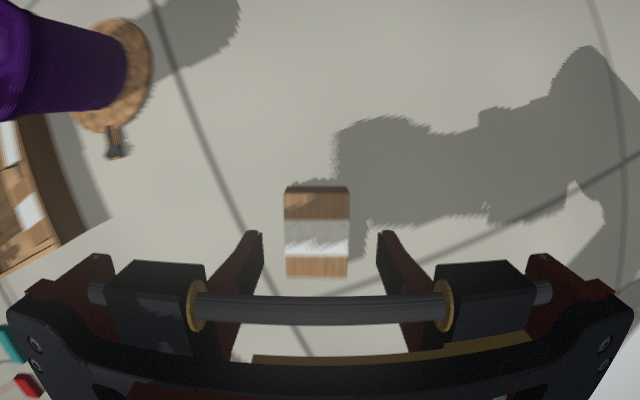

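Emit:
{"fn": "jog_arm", "kwargs": {"moves": [[0, 0, 15, 0, 0.75], [0, 0, 26, 0, 0.75], [0, 0, 29, 0, 0.75], [0, 0, 29, 0, 0.4], [0, 0, 29, 0, 0.3]]}}

```text
time: 32.17
tcp_pos: [417.8, -354.5, 15.6]
tool_rot: [-1.77, 2.595, -0.002]
wrist_force: [-0.6, 0.1, -0.0]
grip_width: 0.635
```

Emit:
{"fn": "jog_arm", "kwargs": {"moves": [[0, 0, 0, 0, 0.3], [0, 0, 0, 0, 0.3], [0, 0, 0, 0, 0.3], [0, 0, -15, 0, 0.3], [0, 0, -45, 0, 0.3]]}}

```text
time: 32.58
tcp_pos: [415.3, -352.8, 58.0]
tool_rot: [1.769, -2.595, -0.008]
wrist_force: [-0.3, -0.4, -0.0]
grip_width: 0.454
```

```bash
python3 go.py 535 -74 180 0
```

```text
t 32.58 pos [ 415.3 -352.8   58. ] phi -111.4 tilt [-0.  0. -1.] F [-0.3 -0.4 -0. ] g 0.454 j [-0.7  0.6  1.9 -0.   0.7  1.2]
shift [-303.5   -8.8 -121.5] yaw -1.945
```

Emit:
{"fn": "jog_arm", "kwargs": {"moves": [[-5, 0, -38, -0.12, 0.3], [-15, 0, -75, -0.24, 0.3], [-40, -1, -105, -0.36, 0.3], [-75, -2, -120, -0.48, 0.3], [-115, -3, -120, -0.6, 0.3]]}}

```text
time: 33.0
tcp_pos: [464.1, -249.5, 184.3]
tool_rot: [-2.46, 1.952, -0.013]
wrist_force: [1.5, -0.3, -0.6]
grip_width: 0.456
```

```bash
python3 go.py 535 -74 180 0
```

```text
t 33.00 pos [ 464.1 -249.5  184.3] phi -76.9 tilt [ 0. -0. -1.] F [ 1.5 -0.3 -0.6] g 0.456 j [-0.5  0.3  1.9 -0.   0.9  0.8]
shift [-154.9 -108.8    4.1] yaw -1.342
```

Emit:
{"fn": "jog_arm", "kwargs": {"moves": [[-31, -22, 0, -0.12, 0.3], [-62, -44, 0, -0.24, 0.3], [-93, -65, 0, -0.36, 0.3], [-124, -87, 0, -0.48, 0.3], [-155, -109, 0, -0.6, 0.3]]}}

```text
time: 33.42
tcp_pos: [533.8, -71.2, 180.3]
tool_rot: [-2.929, 1.135, -0.001]
wrist_force: [0.2, -1.0, -0.1]
grip_width: 0.455
```

Emit:
{"fn": "jog_arm", "kwargs": {"moves": [[0, 0, 0, -0.12, 0.3], [0, 0, 0, -0.24, 0.3], [0, 0, 0, -0.36, 0.3], [0, 0, 0, -0.48, 0.3], [0, 0, 0, -0.6, 0.3]]}}

```text
time: 33.83
tcp_pos: [533.3, -72.7, 180.0]
tool_rot: [3.134, -0.218, 0.001]
wrist_force: [-0.7, -0.4, -0.5]
grip_width: 0.453
```

```bash
python3 go.py 535 -74 90 0
```

```text
t 33.83 pos [533.3 -72.7 180. ] phi -7.9 tilt [ 0. -0. -1.] F [-0.7 -0.4 -0.5] g 0.453 j [-0.2  0.4  1.9 -0.   0.9 -0. ]
shift [ 1.8  1.1 90. ] yaw -0.139
```

Emit:
{"fn": "jog_arm", "kwargs": {"moves": [[1, -1, 25, -0.08, 0.3], [2, -2, 55, -0.14, 0.3], [2, -2, 85, -0.14, 0.3], [2, -2, 105, -0.14, 0.3], [2, -2, 115, -0.14, 0.3]]}}

```text
time: 34.25
tcp_pos: [534.1, -71.0, 62.5]
tool_rot: [-3.141, 0.008, 0.005]
wrist_force: [0.4, -0.0, -1.0]
grip_width: 0.451
```

```bash
python3 go.py 535 -71 20 0; python3 -c "
from h import *
snap('wrist','w19');s=snap('scene');cv2.imwrite('pics/s19.png',cv2.resize(s['frame'][80:300,200:460],None,fx=2.7,fy=2.7))"
```

```text
t 34.25 pos [534.1 -71.   62.5] phi -0.3 tilt [-0.  0. -1.] F [ 0.4 -0.  -1. ] g 0.451 j [-0.1  0.6  1.9 -0.   0.7 -0.1]
shift [ 1.  -0.  42.5] yaw -0.005
```

View pics/w19.png

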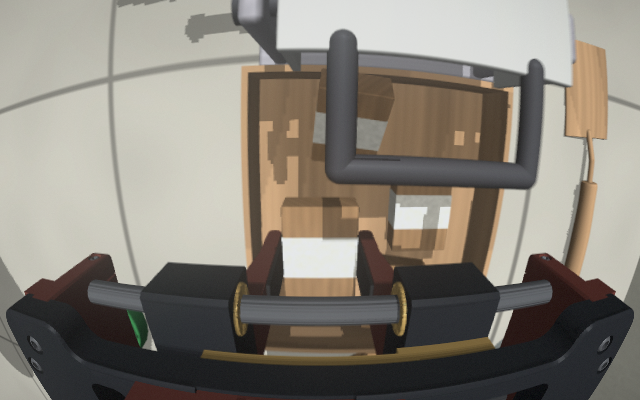

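View pics/s19.png

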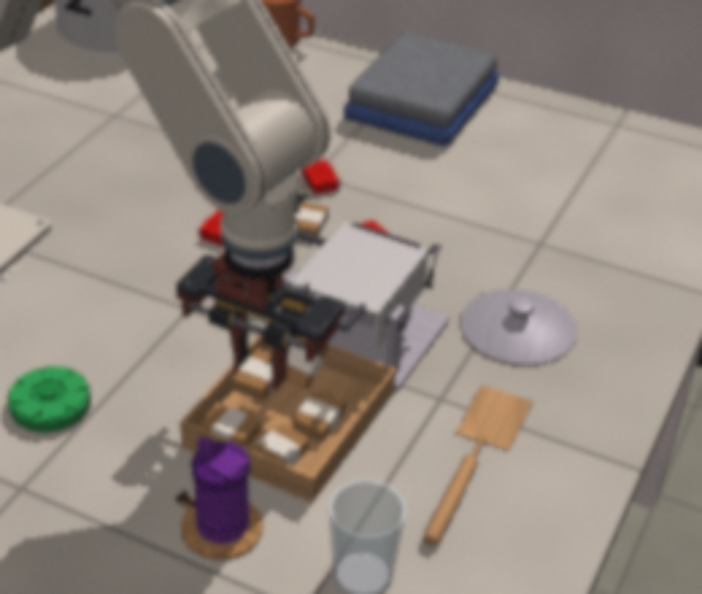

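Emit:
{"fn": "jog_arm", "kwargs": {"moves": [[0, 0, 15, 0, 0.3], [0, 0, 28, 0, 0.3], [0, 0, 37, 0, 0.3], [0, 0, 42, 0, 0.3], [0, 0, 42, 0, 0.3]]}}

```text
time: 34.77
tcp_pos: [535.7, -71.2, 22.7]
tool_rot: [-3.142, 0.008, 0.0]
wrist_force: [0.1, -0.5, -0.5]
grip_width: 0.451
```

Emit:
{"fn": "jog_arm", "kwargs": {"moves": [[0, 0, 2, 0, 0.3], [0, 0, 3, 0, 0.3], [0, 0, 4, 0, 0.3], [0, 0, 4, 0, 0.3], [0, 0, 4, 0, 0.5]]}}

```text
time: 35.18
tcp_pos: [536.2, -71.3, 19.4]
tool_rot: [3.141, -0.008, 0.002]
wrist_force: [0.4, 0.8, 0.7]
grip_width: 0.489
```

Emit:
{"fn": "jog_arm", "kwargs": {"moves": [[0, 0, 0, 0, 0.58], [0, 0, 0, 0, 0.58], [0, 0, 0, 0, 0.58], [0, 0, -15, 0, 0.58], [0, 0, -45, 0, 0.58]]}}

```text
time: 35.6
tcp_pos: [533.3, -70.8, 61.4]
tool_rot: [-3.141, 0.008, 0.01]
wrist_force: [-0.3, 0.1, -0.4]
grip_width: 0.577
```

Emit:
{"fn": "jog_arm", "kwargs": {"moves": [[0, 0, -38, 0, 0.58], [0, 0, -76, 0, 0.7], [0, 0, -114, 0, 0.75], [-20, 0, -140, 0, 0.75], [-50, 0, -150, 0, 0.75]]}}

```text
time: 36.02
tcp_pos: [489.3, -71.4, 218.0]
tool_rot: [3.14, -0.007, 0.014]
wrist_force: [0.1, -0.3, 0.4]
grip_width: 0.745
```

```bash
python3 go.py 415 270 210 0; python3 -c "
from h import *
t=snap('top','t20');print([(np.round(x['uv'],0),atz(t,x['uv'],0)) for x in env.place_of('pack4','top')])
snap('wrist','w20')"
```

```text
t 36.02 pos [489.3 -71.4 218. ] phi -0.3 tilt [ 0. -0. -1.] F [ 0.1 -0.3  0.4] g 0.745 j [-0.2  0.2  1.9  0.   1.  -0.2]
shift [ -76.  -341.1    6.9] yaw -0.005
[(array([176., 266.]), array([376.44120972, 382.98120729,   0.        ])), (array([211., 251.]), array([414.28502651, 285.12819905,   0.        ])), (array([237., 288.]), array([311.16731515, 212.70865672,   0.        ])), (array([211., 218.]), array([508.52028648, 285.16163973,   0.        ])), (array([314., 200.]), array([550.20576624,  -7.0908959 ,   0.        ])), (array([358., 187.]), array([ 586.44006699, -131.90683011,    0.        ])), (array([262., 257.]), array([394.85055855, 142.25865429,   0.        ])), (array([323., 119.]), array([787.02572023, -37.11938094,   0.        ]))]
```

View pics/t20.png

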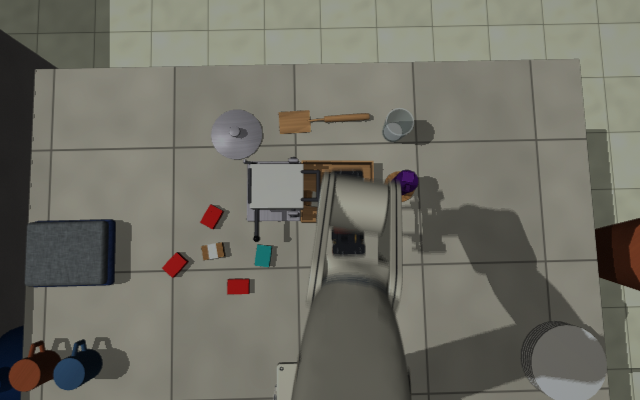

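View pics/w20.png

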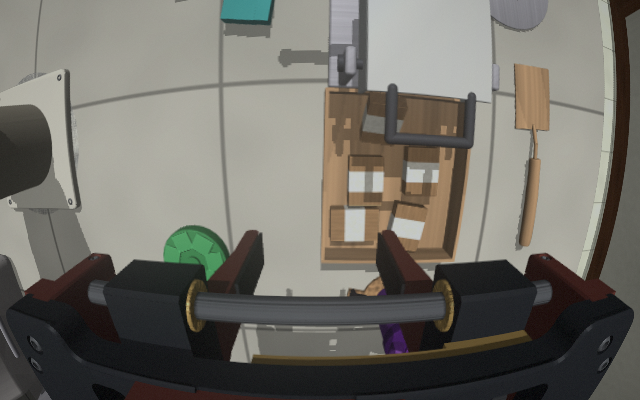

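Emit:
{"fn": "jog_arm", "kwargs": {"moves": [[-8, -41, 0, 0, 0.75], [-16, -82, 0, 0, 0.75], [-24, -123, 0, 0, 0.75], [-32, -164, 0, 0, 0.75], [-40, -204, 0, 0, 0.75]]}}

```text
time: 36.58
tcp_pos: [446.7, 135.2, 212.9]
tool_rot: [3.141, -0.009, -0.001]
wrist_force: [-0.2, 0.1, 0.7]
grip_width: 0.746
```

Emit:
{"fn": "jog_arm", "kwargs": {"moves": [[-8, -40, 0, 0, 0.75], [-16, -80, 0, 0, 0.75], [-24, -120, 0, 0, 0.75], [-32, -137, 0, 0, 0.75], [-36, -137, 0, 0, 0.75]]}}

```text
time: 37.0
tcp_pos: [411.2, 274.1, 212.8]
tool_rot: [-3.141, 0.002, 0.001]
wrist_force: [-0.2, -0.2, -0.1]
grip_width: 0.749
```

```bash
python3 go.py 415 270 210 0; python3 pk.py w21
```

```text
t 37.00 pos [411.2 274.1 212.8] phi -0.1 tilt [-0.  0. -1.] F [-0.2 -0.2 -0.1] g 0.749 j [0.6 0.3 1.9 0.  1.  0.6]
shift [3.8 4.1 2.7] yaw -0.001
[402. 176.] 0.92 [507.6 282. ] [63. 42.] long 151.4 bgr [ 56.  59. 150.]
[324. 177.] 0.83 [414.1 278.7] [59.8 40.4] long 100.0 bgr [125. 142. 155.]
[291.  84.] 0.79 [380.5 381.2] [58.9 40.8] long 136.0 bgr [ 58.  61. 156.]
[314. 277.] 0.75 [399.2 144.3] [60.7 51.1] long 172.1 bgr [120. 123.  64.]
[241. 219.] 0.66 [318.3 212. ] [61.1 44.8] long 90.1 bgr [ 55.  58. 144.]
[380. 342.] 0.29 [496.9  25.7] [43.2 26.4] long 95.0 bgr [48. 62. 75.]
```

View pics/w21z.png

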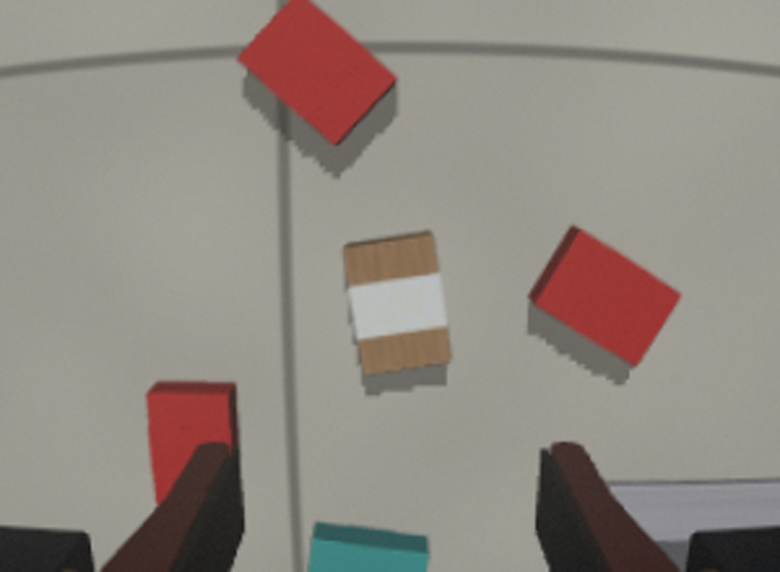

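Emit:
{"fn": "jog_arm", "kwargs": {"moves": [[3, -4, 30, -0.1, 0.7], [3, -4, 70, -0.176, 0.7], [3, -4, 108, -0.176, 0.7], [3, -4, 140, -0.176, 0.7], [3, -4, 170, -0.176, 0.7]]}}

```text
time: 37.52
tcp_pos: [414.6, 272.5, 41.5]
tool_rot: [3.13, 0.265, -0.002]
wrist_force: [0.1, 0.0, 0.1]
grip_width: 0.697
```

```bash
python3 go.py 414.2 278.5 12 10; python3 -c "
from h import *
snap('wrist','w22')"
```

```text
t 37.52 pos [414.6 272.5  41.5] phi 9.7 tilt [-0. -0. -1.] F [0.1 0.  0.1] g 0.697 j [ 0.6  0.6  2.  -0.   0.6  0.4]
shift [ 0.6 -6.  29.5] yaw -0.005
```

View pics/w22.png

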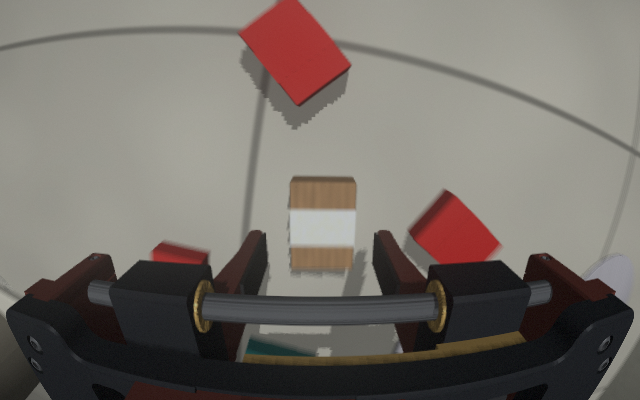

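Emit:
{"fn": "jog_arm", "kwargs": {"moves": [[1, -4, 12, 0, 0.7], [1, -6, 24, 0, 0.7], [1, -6, 29, 0, 0.7], [1, -6, 29, 0, 0.4], [1, -6, 29, 0, 0.3]]}}

```text
time: 37.98
tcp_pos: [414.8, 280.2, 15.2]
tool_rot: [-3.13, -0.268, -0.0]
wrist_force: [-0.3, -0.6, 0.1]
grip_width: 0.588
```

Emit:
{"fn": "jog_arm", "kwargs": {"moves": [[0, 0, 0, 0, 0.3], [0, 0, 0, 0, 0.3], [0, 0, 0, 0, 0.3], [0, 0, -15, 0, 0.3], [0, 0, -50, 0, 0.3]]}}

```text
time: 38.4
tcp_pos: [412.2, 279.1, 62.7]
tool_rot: [3.127, 0.268, -0.009]
wrist_force: [0.1, 0.3, -0.0]
grip_width: 0.457
```

```bash
python3 go.py 480 -125 230 -90
```

```text
t 38.40 pos [412.2 279.1  62.7] phi 9.8 tilt [-0. -0. -1.] F [ 0.1  0.3 -0. ] g 0.457 j [0.6 0.5 2.  0.  0.6 0.4]
shift [  -3.   410.2 -166.3] yaw 1.742
```

Emit:
{"fn": "jog_arm", "kwargs": {"moves": [[0, 2, -40, 0, 0.3], [0, 10, -80, 0, 0.3], [0, 30, -115, 0.05, 0.3], [5, 60, -140, 0.1, 0.3], [10, 95, -150, 0.17, 0.3]]}}

```text
time: 38.82
tcp_pos: [442.1, 189.2, 219.2]
tool_rot: [-3.139, -0.002, -0.01]
wrist_force: [1.3, 0.7, 0.2]
grip_width: 0.457
```

```bash
python3 go.py 536 -73 180 0
```

```text
t 38.82 pos [442.1 189.2 219.2] phi 0.1 tilt [ 0.  0. -1.] F [1.3 0.7 0.2] g 0.457 j [0.4 0.2 2.  0.  1.  0.4]
shift [ 93.3 262.4  39. ] yaw 0.001
```

Emit:
{"fn": "jog_arm", "kwargs": {"moves": [[14, 38, 0, 0, 0.3], [28, 76, 0, 0, 0.3], [42, 114, 0, 0, 0.3], [56, 152, 0, 0, 0.3], [70, 190, 0, 0, 0.3]]}}

```text
time: 39.23
tcp_pos: [510.8, -3.2, 215.3]
tool_rot: [-3.142, -0.002, -0.002]
wrist_force: [0.2, 0.3, -0.1]
grip_width: 0.453
```

Emit:
{"fn": "jog_arm", "kwargs": {"moves": [[12, 36, 10, 0, 0.3], [23, 72, 30, 0, 0.3], [24, 72, 60, 0, 0.3], [24, 72, 90, 0, 0.3], [24, 72, 120, 0, 0.3]]}}

```text
time: 39.65
tcp_pos: [535.0, -74.4, 94.1]
tool_rot: [3.141, -0.001, 0.002]
wrist_force: [0.1, -0.7, -0.5]
grip_width: 0.453
```

```bash
python3 go.py 536 -73 40 0; python3 -c "
from h import *
snap('wrist','w23')"
```

```text
t 39.65 pos [535.  -74.4  94.1] phi -0.0 tilt [ 0. -0. -1.] F [ 0.1 -0.7 -0.5] g 0.453 j [-0.2  0.5  1.9  0.   0.7 -0.2]
shift [ 1.  -1.4 54.1] yaw -0.001
```

View pics/w23.png

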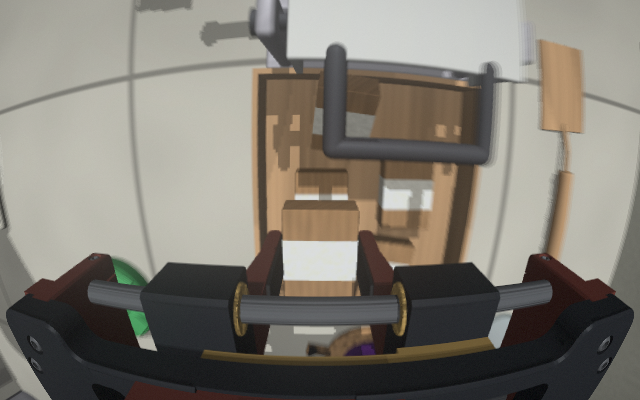

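Emit:
{"fn": "jog_arm", "kwargs": {"moves": [[1, -1, 18, 0, 0.3], [1, -1, 34, 0, 0.3], [1, -1, 45, 0, 0.3], [1, -1, 52, 0, 0.3], [1, -1, 54, 0, 0.3]]}}

```text
time: 40.12
tcp_pos: [535.4, -72.1, 40.4]
tool_rot: [-3.141, -0.002, 0.001]
wrist_force: [0.1, 0.4, -0.5]
grip_width: 0.452
```

Emit:
{"fn": "jog_arm", "kwargs": {"moves": [[0, 0, 1, 0, 0.3], [0, 0, 2, 0, 0.3], [0, 0, 2, 0, 0.3], [0, 0, 2, 0, 0.3], [0, 0, 2, 0, 0.3]]}}

```text
time: 40.53
tcp_pos: [536.3, -72.4, 39.6]
tool_rot: [3.141, 0.001, 0.002]
wrist_force: [-1.0, 0.7, 6.4]
grip_width: 0.457
```

Contact with the pack below; release and retreat.

Emit:
{"fn": "jog_arm", "kwargs": {"moves": [[0, 0, 0, 0, 0.52], [0, 0, 0, 0, 0.6], [0, 0, 0, 0, 0.6], [0, 0, -12, 0, 0.6], [0, 0, -40, 0, 0.6]]}}

```text
time: 40.95
tcp_pos: [533.3, -72.0, 76.8]
tool_rot: [-3.141, -0.002, 0.01]
wrist_force: [0.1, -0.1, -0.4]
grip_width: 0.595
```

Emit:
{"fn": "jog_arm", "kwargs": {"moves": [[0, 0, -38, 0, 0.6], [0, 0, -76, 0, 0.7], [-10, 0, -114, 0, 0.75], [-45, 0, -140, 0, 0.75], [-84, 0, -150, 0, 0.75]]}}

```text
time: 41.37
tcp_pos: [454.6, -72.8, 233.0]
tool_rot: [3.14, 0.002, 0.012]
wrist_force: [-0.6, -0.5, 0.8]
grip_width: 0.746
```

Emit:
{"fn": "jog_arm", "kwargs": {"moves": [[-20, 10, 0, 0, 0.75], [-40, 20, 0, 0, 0.75], [-60, 30, 0, 0, 0.75], [-70, 40, 0, 0, 0.75], [-70, 40, 0, 0, 0.75]]}}

```text
time: 41.78
tcp_pos: [380.1, -113.1, 229.2]
tool_rot: [3.141, -0.001, -0.0]
wrist_force: [-0.0, 0.8, -0.8]
grip_width: 0.753
```

```bash
python3 go.py 536 -73 40 0
python3 - <<'E'
from h import *
np.set_printoptions(precision=1,suppress=True)
t=snap('top','t24');s=snap('scene')
for n,q in (('top',t),('scene',s)):
  print([(k,[ (np.round(x['uv'],1).tolist(),round(x['p'],2),atz(q,x['uv'],z)) for x in env.place_of(k,n)][:1]) for k,z in [('cup',6),('spout',121),('coaster',0),('tub_handle',90),('lid_bar',118)]])
snap('wrist','w24')
cv2.imwrite('pics/s24.png',cv2.resize(s['frame'][120:330,180:460],None,fx=2.8,fy=2.8,interpolation=cv2.INTER_CUBIC))
cv2.imwrite('pics/t24z.png',cv2.resize(t['frame'][110:310,180:460],None,fx=2.8,fy=2.8,interpolation=cv2.INTER_CUBIC))
E
```

```text
t 41.78 pos [ 380.1 -113.1  229.2] phi -0.0 tilt [-0. -0. -1.] F [-0.   0.8 -0.8] g 0.753 j [-0.3  0.1  2.1 -0.   1.  -0.3]
shift [155.9 -40.3 189.2] yaw -0.0
[('cup', [([397.3, 183.7], 0.64, array([ 591.6, -243.2,    6. ]))]), ('spout', [([405.6, 189.7], 0.6, array([ 560.3, -240. ,  121. ]))]), ('coaster', [([399.3, 187.1], 0.86, array([ 582.5, -249.7,    0. ]))]), ('tub_handle', [([258.1, 228.8], 0.77, array([470.8, 141.6,  90. ]))]), ('lid_bar', [([319.5, 182.2], 0.97, array([585.2, -20.5, 118. ]))])]
[('cup', [([280.6, 272.5], 0.73, array([ 577.5, -242.9,    6. ]))]), ('spout', [([276.3, 240.5], 0.77, array([ 562.9, -234.2,  121. ]))]), ('coaster', [([283.5, 273.9], 0.63, array([ 584.7, -239.1,    0. ]))]), ('tub_handle', [([311.9, 166.3], 0.61, array([470.7, 153.4,  90. ]))]), ('lid_bar', [([319.3, 196.2], 0.94, array([579.2,  -6.2, 118. ]))])]
```

View pics/s24.png

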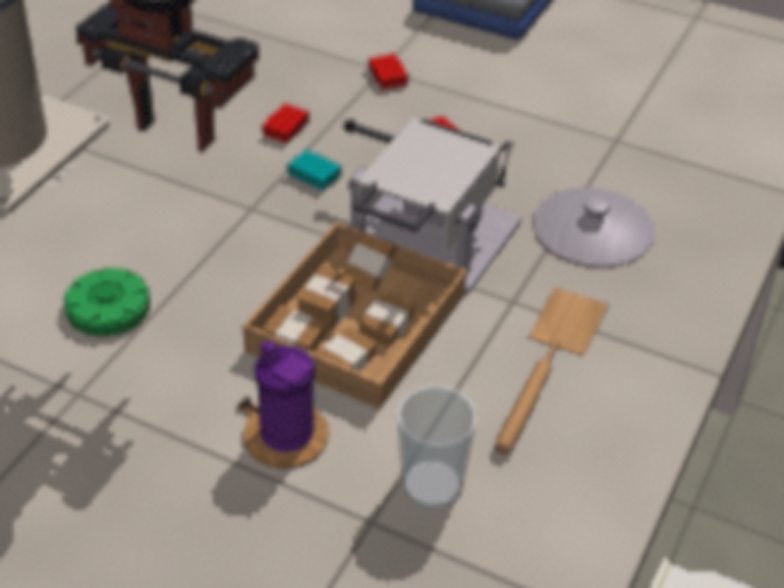

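View pics/t24z.png

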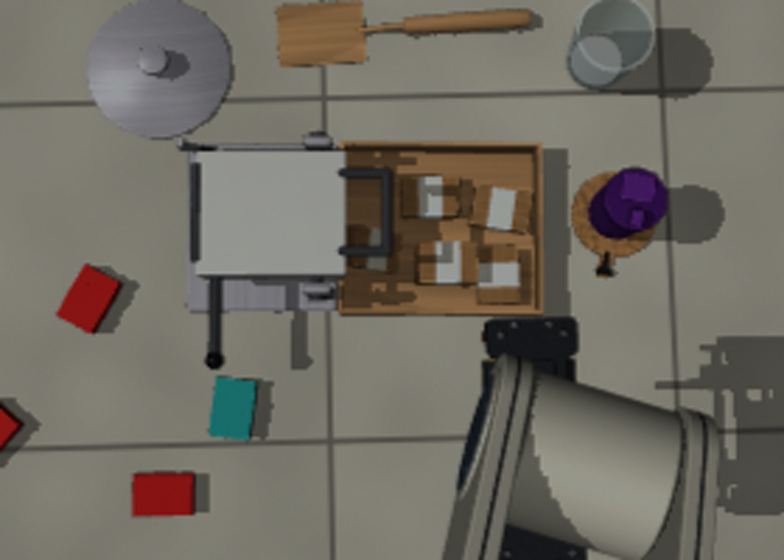

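View pics/w24.png

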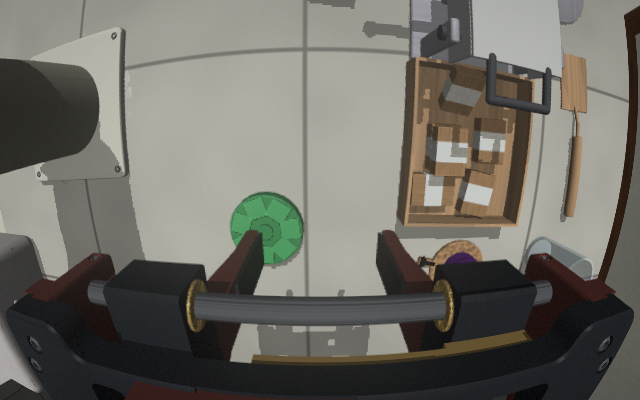

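Run:
```python
from h import *
np.set_printoptions(precision=1,suppress=True)
t=snap('top')
z=lambda X,Y:(180+X/2.8,110+Y/2.8)
c=atz(t,z(636,199),104);s=atz(t,z(637,217),121);print(c,s,np.degrees(np.arctan2(s[1]-c[1],s[0]-c[0])))
k=atz(t,z(613,214),6);a=atz(t,z(604,270),6);print(k,a,np.degrees(np.arctan2(a[1]-k[1],a[0]-k[0])))
cv2.imwrite('pics/t25.png',cv2.resize(t['frame'][160:220,370:440],None,fx=8,fy=8,interpolation=cv2.INTER_CUBIC))
```

```text
[ 584.8 -248.9  104. ] [ 565.9 -245.1  121. ] 168.73460478531237
[ 583.7 -247.5    6. ] [ 527.  -235.9    6. ] 168.4175562705404
```

View pics/t25.png

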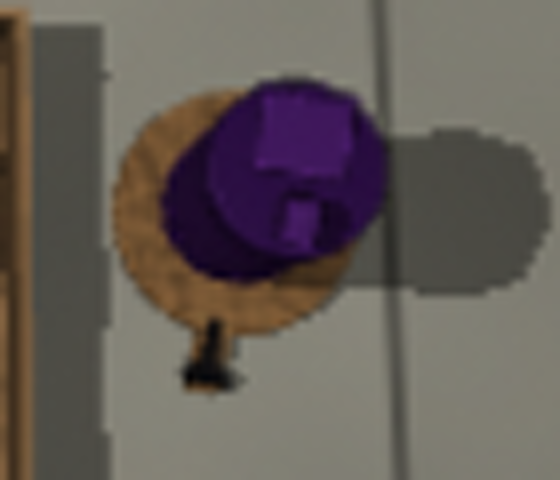

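The cup sits on the coaster's centre, and its spout (168.7°) lines up with the arrow (168.4°). I'm handing in.

```bash
python3 -c "
from station import env
print(env.job_done())"
```

```text
the job is handed in; nothing more can be done
None
```

The snack tray is laid and the job was handed in after about 42 s of the 210 s allowed.

**What I did, in order:**
1. I swung the lid back past its detent, and a picture after letting go showed it staying open.
2. I tipped the tub by its handle to about 1.65 rad, and its three packs slid into the tray.
3. I let the tub right down and shut the lid.
4. I stood the cup on the coaster.
5. I put the three plain cardboard packs from the shelf into the tray and left the red and turquoise look-alikes alone.

**Last checks:**
- **Tub and lid:** the tub was seen empty after tipping. The last pictures show it down with the lid shut.
- **Packs:** all six are in the tray. Five lie on its floor. The sixth lies flat on top of another because the free floor left was too tight for the fingers and the lid bar. By the sizes given, its top is about 4 mm above the tray rim.
- **Cup:** it stands upright within about 2 mm of the coaster's centre. The spout points at 168.7° and the arrow at 168.4°.
- **Bystanders:** the jar, pot lid, spatula and pill organiser look untouched.

**Check that disagreed:** the network's cup and spout points from the top and scene cameras were up to about 15 mm off. I relied on my own measurements in the wrist and top pictures, which agreed with each other.

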